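# Restock the field reagent kit and latch it

### The job

Restock the yellow field kit: swing its hasp back off the lid until it stands upright or beyond, open the lid until it stands upright by itself, move every used white-capped jar from the case to an empty compartment of the turquoise bin, and every red-capped jar from the bin to an empty foam well of the case, each standing upright on the floor of a place of its own. When all are in, shut the lid fully and only then swing the hasp flat down over the catch. Never raise the lid under the hasp, leave the blue-capped jars where they are in the bin, and do not disturb the other things on the bench.

Things in the scene. Friction and masses are not known exactly. Their poses are not given: they have to be found in the camera images.
- case: Yellow kit case, fixed, 120 x 312 mm (x, y), 60 high with lid shut. Origin: centre of underside; front looks to its -x, z up. Floor 5 mm up, walls 6 thick, rim 54 up. Dark foam inside (top 29 mm up) has five square wells, each 48 x 48 mm down to the floor, centred at x = 0 and y = -116, -58, 0, 58, 116 mm; one jar fits in each.
- lid (a joint): Angle of the case's flat lid (6 mm thick, 120 mm deep) in rad: 0 shut, grows as its front edge rises; stop at 1.75 (just past upright). The hinge line runs along the case's y axis at its far rim; a stiff hinge, the lid stays where it is left. 160 g.
- lid_hinge (a point): Point on the lid's hinge line, in the middle of the case's far rim (x = +60, y = 0, z = 54 mm in the case's frame); turns with the lid.
- lid_tab (a point): Grip point of the lid's black pull tab: a bar 18 mm wide (along y) and 10 mm thick that stands out 36 mm from the lid's front edge; the point is 22 mm out, 142 mm from the hinge line, at case y = -60 mm. Pinched across its width it can turn between the fingers as the lid swings.
- catch (a point): Brass catch (10 x 6 mm, 10 mm high) on the lid's top near the front edge, at case y = +60 mm; the hasp's slot comes down over it.
- hasp (a joint): Angle of the steel hasp in rad: 0 lying flat on the shut lid over the catch (fastened), 1.57 upright, stop at 2.0 (leaning off the case's front). A little friction: it stays where it is left.
- hasp_hinge (a point): Point on the hasp's hinge line, which runs along the case's y axis at the front rim (x = -64, y = +60, z = 60 mm in the case's frame); turns with the hasp.
- hasp_lip (a point): Middle of the red thumb lip at the hasp's free end, 46 mm from the hinge. The hasp is a slotted strap 20 mm wide (along y), 4 mm thick; the lip is 20 mm wide (along y), 8 mm thick and stands up to 23 mm above the lid's top when the hasp is flat. Can be pinched across its width and turns between the fingers.
- bin: Turquoise stock bin fixed to the table, 134 x 196 mm (x, y), 28 mm high, 2 x 3 compartments (2 across x, 3 across y) at 62 mm pitch, each 52 x 52 mm, 24 mm deep; floor 4 mm thick. Origin: centre of its underside.
- red1: Red-capped reagent jar that starts in the bin; may be absent. 30 mm diameter, 44 mm high, 45 g; origin: centre of its underside, z up. White lower part up to 26 mm, red screw cap (31 mm diameter) from 29 to 44 mm. 
- red2: Red-capped reagent jar that starts in the bin; may be absent. 30 mm diameter, 44 mm high, 45 g; origin: centre of its underside, z up. White lower part up to 26 mm, red screw cap (31 mm diameter) from 29 to 44 mm. 
- red3: Red-capped reagent jar that starts in the bin; may be absent. 30 mm diameter, 44 mm high, 45 g; origin: centre of its underside, z up. White lower part up to 26 mm, red screw cap (31 mm diameter) from 29 to 44 mm. 
- red4: Red-capped reagent jar that starts in the bin; may be absent. 30 mm diameter, 44 mm high, 45 g; origin: centre of its underside, z up. White lower part up to 26 mm, red screw cap (31 mm diameter) from 29 to 44 mm. 
- used1: White-capped, used-up jar that starts in a well of the case; may be absent. 30 mm diameter, 44 mm high, 45 g; origin: centre of its underside, z up. White lower part up to 26 mm, white screw cap (31 mm diameter) from 29 to 44 mm. 
- used2: White-capped, used-up jar that starts in a well of the case; may be absent. 30 mm diameter, 44 mm high, 45 g; origin: centre of its underside, z up. White lower part up to 26 mm, white screw cap (31 mm diameter) from 29 to 44 mm. 
- used3: White-capped, used-up jar that starts in a well of the case; may be absent. 30 mm diameter, 44 mm high, 45 g; origin: centre of its underside, z up. White lower part up to 26 mm, white screw cap (31 mm diameter) from 29 to 44 mm. 
- blue1: Blue-capped jar in the bin, not wanted. 30 mm diameter, 44 mm high, 45 g; origin: centre of its underside, z up. White lower part up to 26 mm, blue screw cap (31 mm diameter) from 29 to 44 mm. 
- blue2: Blue-capped jar in the bin, not wanted. 30 mm diameter, 44 mm high, 45 g; origin: centre of its underside, z up. White lower part up to 26 mm, blue screw cap (31 mm diameter) from 29 to 44 mm. 
- dropper: White dropper bottle with red cap, 32 mm diameter, 75 mm high, a bystander on the table; origin at its underside.
- beaker: Glass beaker, 64 mm diameter, 70 mm high, a bystander.
- slidebox: Blue slide box 80 x 100 x 32 mm, a bystander.
- marker: Black marker pen, 16 mm thick, about 136 mm long, lying on the table between case and bin, a bystander.
- amber_small: Small amber bottle with yellow cap, 60 mm diameter, 130 mm high, a bystander.
There are look-alikes about, which are no part of the job. What is shaped like the red3 but green or orange is not meant. What is shaped like the red1 but grey is not meant.

How it is judged:
By the outcome, as a careful person would: the job done as asked, in the order asked, and still so for the second after the job is handed in, with the robot touching nothing.
Of red1, red2, red3, red4 only 3 to 4 are there at a start; the rules pass over those that are not, and their reading is None.
Of used1, used2, used3 only 1 to 2 are there at a start; the rules pass over those that are not, and their reading is None.
At some moment in a run one of red1, red2, red3, red4 may be knocked a few centimetres aside while the robot is not near it.
It also fails if it takes over 210 s, if anything falls off the work surface, if the arm or the gripper's body presses on something with over 40 N, if the wrist force passes 120 N, or if a joint passes its speed limit or range.

### The arm

A 6-joint arm with a two-finger parallel gripper is mounted at the origin on the work surface. World frame = base frame: x ahead of the robot, y to its left, z up, the work surface at z = 0. Lengths are in mm, angles in rad, forces in N, time in s.
With the tool pointing down it reaches from about 275 to 1000 mm from the base axis. Payload 8.4 kg.
Tool frame: the origin (TCP) lies at the very end of the fingers, on their centre line; the grasp point (between the pads) lies 19 mm behind it (r.pinch_z is the distance from the TCP to the grasp point, in mm); z points along the fingers, y is the direction in which the jaws open and shut (so a half turn about z gives the same grasp; the last joint's range is limited). The gripper opens to 85 mm and grips with 20 to 120 N. Pads are 22 mm wide; open, the fingers measure 114 mm over their backs; the gripper's body (76 mm by 85 mm) begins 54 mm behind the grasp point. The pads swing forward as they close: fully open they stand 13 mm farther back than shut.
Start: joints at [-1.177, 0.353, 1.633, -0, 1.155, -0.002], TCP at [240.965, -576.683, 231.281] pointing down, gripper open.
Joint ranges: [-2.63, 2.63], [-0.92, 2.1], [0.06, 2.66], [-1.3, 4.44], [0, 2.69], [-3.02, 3.02]. Speed limits (rad/s): [2.22, 2.22, 2.79, 3.14, 3.14, 3.14].

### API

Orientations are given as [roll, pitch, yaw] about the fixed x, y, z axes, in that order (R = Rz(yaw) Ry(pitch) Rx(roll)).
In Python, from rig import r, optics gives the robot as it stands.
- The arm moves only by the shell command python3 -m creep 'ROWS' [FORCE]. ROWS is JSON, a list of rows, each an object with "dp": the shift along the tool's x, y, z in mm, a list of three; "angular": the turn, a rotation vector about the tool's x, y, z in rad, a list of three; "fingers": the finger opening in mm, from 0 to 85.4. In form: [{"dp": [dx, dy, dz], "angular": [wx, wy, wz], "fingers": fingers}, ...]. A call has 1 to 5 rows; each row is the pose to reach, as a shift and turn from the pose commanded when the call began, along the tool's axes at that moment; what a row does not reach only later rows make up. A row lasts 1/12 s, in which the tool goes at most 41.7 mm and 7.16 degrees, less where a joint would pass 70% of its speed; a pose out of reach is approached as far as the arm can. A call with a gripper value outside its range is refused whole. The fingers move at their own pace and stop on an object; FORCE is the grip in N (left out, the last holds). Time passes only in rows, so rows that repeat a pose let the fingers close. It gives the time, the measured TCP pose, the force and the opening at its end, in the units of the state.
- r.sense(): the state, without advancing time (a new reading comes with each control period).
- optics.grab_frame(name): name is "scene" or "side" or "wrist"; returns the picture (420x560x3 uint8, blue, green, red); there is no depth.
- optics.camera_params(name): a dict with "fx", "fy", "cx", "cy" (pixels), "distortion" ([k1, k2, p1, p2, k3] as OpenCV has them; the pictures are not rectified), "eye" and "rotation" of the camera in the world; the wrist camera has in their place "T_tool_cam" (4x4, takes a point from camera to tool coordinates, whose origin is the TCP and whose axes are the flange's). Camera axes: x right, y up, looking along -z (the intrinsics and any distortion apply to the point x, -y, -z); pixel columns grow to the right and rows downward; lengths in mm; the calibration is good to about 2 mm. A picture is of the moment at which its call begins: read the wrist's pose just before it. camera_params takes no time and is no camera call.
- r.sign_off(): hands the job in, once; it reports no verdict.
The state is a dict: "clock": time; "qpos": joint angles; "qvel": joint speeds; "joint_efforts": joint torques, N m; "eef_pos": TCP position; "tcp_rot": TCP orientation; "contact_force": force on the tool from outside, world axes, zero at the start; "wrist_torque": the same for the moment, N m; "opening": opening from 0.0 (shut) to 1.0 (fully open).
Only numpy, scipy, OpenCV 4.12 (cv2) and the standard library are available. Lean on these libraries where they do the work, as an engineer would, in place of code of your own. Each camera call takes 0.05 s, during which the arm holds its last target.

## Working session

There is one attempt and no reset: what is moved stays moved. The work goes in short steps, Python scripts to look and compute and a shell command to move; the robot and the scene stay as the last step left them, time stands still between calls to the robot, and variables do not carry over. Pictures are saved under pics/ and viewed, and the job is handed in when it is done.

```bash
ls; mkdir -p pics; python3 - <<'E'
from rig import r, optics
import cv2
print(r.sense())
for n in ("scene","side","wrist"):
    im=optics.grab_frame(n); cv2.imwrite(f"pics/{n}0.png",im)
    p=optics.camera_params(n); print(n,p)
E
```

```text
pics
{'clock': 0.0, 'qpos': array([-1.17740571e+00,  3.53632264e-01,  1.63411691e+00, -2.69492851e-06,
        1.15519700e+00, -2.42224916e-03]), 'qvel': array([ 0.00158929,  0.00015604,  0.00107331, -0.00089068, -0.00138306,
        0.00012743]), 'joint_efforts': array([ 1.56408398e-03, -6.05258989e+01, -3.42071486e+01,  1.84361775e-04,
        9.28558235e-03, -8.57036554e-06]), 'eef_pos': array([ 240.7825341 , -576.2544014 ,  230.57896947]), 'tcp_rot': array([-3.14023914e+00, -8.14510962e-07,  3.95813956e-01]), 'contact_force': array([-0.44457398,  0.47556779,  0.6174709 ]), 'wrist_torque': array([-0.00239474,  0.00360357,  0.01641579]), 'opening': 1.0021210524859216}
scene {'fx': 407.3025319028044, 'fy': 407.3025319028044, 'cx': 280.0821108910942, 'cy': 212.64285270990874, 'distortion': array([-0.12081387,  0.        ,  0.        ,  0.        ,  0.        ]), 'eye': array([1416.17209768,   -8.38962449,  763.29355416]), 'rotation': array([0.89358722, 0.00589683, 1.5302581 ])}
side {'fx': 410.57829161096674, 'fy': 410.57829161096674, 'cx': 283.45329061196236, 'cy': 211.4419947373744, 'distortion': array([-0.07878238,  0.        ,  0.        ,  0.        ,  0.        ]), 'eye': array([440.15806928, 696.35493982, 687.10412767]), 'rotation': array([ 0.85265361, -0.00762112, -2.90390778])}
wrist {'fx': 367.70339181064617, 'fy': 367.70339181064617, 'cx': 280.31341301113764, 'cy': 209.9231349948524, 'distortion': array([-0.04696703,  0.        ,  0.        ,  0.        ,  0.        ]), 'T_tool_cam': array([[ 9.98980064e-04,  9.61984095e-01,  2.73103649e-01,
         7.07948256e+01],
       [ 9.99999447e-01, -1.05042018e-03,  4.21378161e-05,
         1.26247072e-01],
       [ 3.27409492e-04,  2.73103456e-01, -9.61984613e-01,
        -1.42370032e+02],
       [ 0.00000000e+00,  0.00000000e+00,  0.00000000e+00,
         1.00000000e+00]])}
```

View pics/scene0.png

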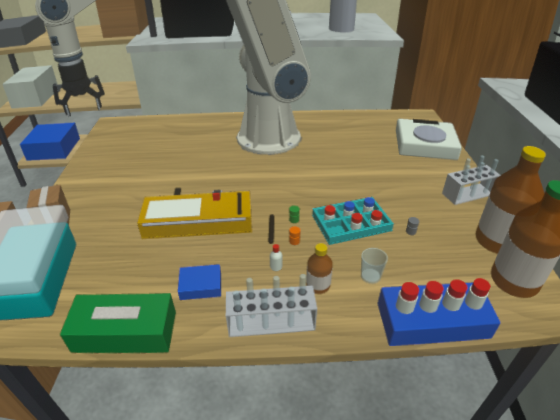

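View pics/side0.png

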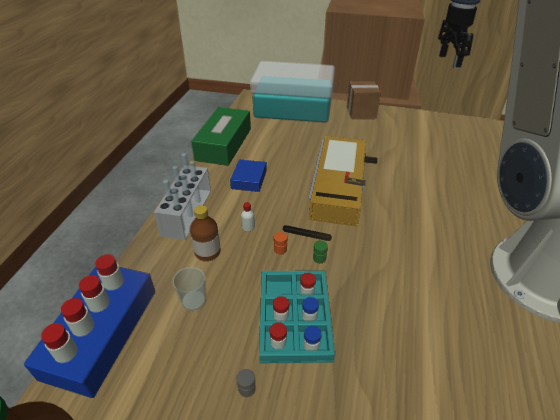

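View pics/wrist0.png

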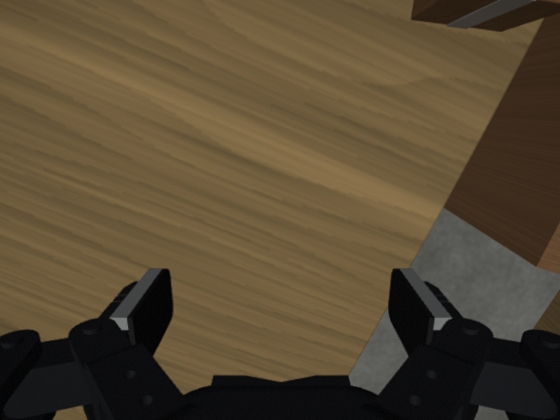

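```bash
cat > h.py <<'E'
import numpy as np, cv2
from scipy.spatial.transform import Rotation as R
from rig import r, optics
def cam(name, state=None):
    p=optics.camera_params(name)
    K=np.array([[p['fx'],0,p['cx']],[0,p['fy'],p['cy']],[0,0,1]]); d=np.array(p['distortion'])
    if name=='wrist':
        s=state or r.sense(); T=np.eye(4); T[:3,:3]=R.from_euler('xyz',s['tcp_rot']).as_matrix(); T[:3,3]=s['eef_pos']
        T=T@p['T_tool_cam']; Rm,e=T[:3,:3],T[:3,3]
    else: Rm,e=R.from_euler('xyz',p['rotation']).as_matrix(),np.array(p['eye'])
    return K,d,Rm,e
def ray(c,uv):
    K,d,Rm,e=c
    u=cv2.undistortPoints(np.array(uv,float).reshape(-1,1,2),K,d).reshape(-1,2)
    v=np.c_[u[:,0],-u[:,1],-np.ones(len(u))]@Rm.T
    return e,v/np.linalg.norm(v,axis=1,keepdims=True)
def plane(c,uv,z):
    e,v=ray(c,uv); return e+v*((z-e[2])/v[:,2])[:,None]
def proj(c,P):
    K,d,Rm,e=c
    q=(np.atleast_2d(P)-e)@Rm; q=q*[1,-1,-1]
    return cv2.projectPoints(q,np.zeros(3),np.zeros(3),K,d)[0].reshape(-1,2)
def tri(c1,uv1,c2,uv2):
    e1,v1=ray(c1,uv1); e2,v2=ray(c2,uv2); A=np.zeros((3,3)); b=np.zeros(3)
    for e,v in((e1,v1[0]),(e2,v2[0])):
        M=np.eye(3)-np.outer(v,v); A+=M; b+=M@e
    x=np.linalg.solve(A,b); return x,[np.linalg.norm(np.cross(x-e1,v1[0])),np.linalg.norm(np.cross(x-e2,v2[0]))]
def delta(pos,rot=None,s=None):
    "tool-frame dp (mm) and angular to go to world pos, rpy"
    s=s or r.sense(); M=R.from_euler('xyz',s['tcp_rot'])
    dp=M.inv().apply(np.array(pos,float)-s['eef_pos'])
    w=np.zeros(3) if rot is None else (M.inv()*R.from_euler('xyz',rot)).as_rotvec()
    return np.round(dp,1),np.round(w,4)
def snap(name,fn,crop=None,k=1):
    s=r.sense(); im=optics.grab_frame(name); o=im
    if crop: x,y,w,hh=crop; o=im[y:y+hh,x:x+w]
    if k!=1:o=cv2.resize(o,None,fx=k,fy=k,interpolation=cv2.INTER_CUBIC)
    cv2.imwrite('pics/'+fn,o); return im,s
E
python3 - <<'E'
from h import *
s=cv2.imread('pics/scene0.png'); d=cv2.imread('pics/side0.png')
a=cv2.resize(s[175:245,130:400],None,fx=2.9,fy=2.9,interpolation=cv2.INTER_CUBIC)
cv2.imwrite('pics/c1.png',a)
b=cv2.resize(d[130:230,300:390],None,fx=5,fy=5,interpolation=cv2.INTER_CUBIC)
cv2.imwrite('pics/c2.png',b)
b=cv2.resize(d[220:400,220:350],None,fx=3.3,fy=3.3,interpolation=cv2.INTER_CUBIC)
cv2.imwrite('pics/c3.png',b)
E
```

```text
(no output)
```

View pics/c1.png

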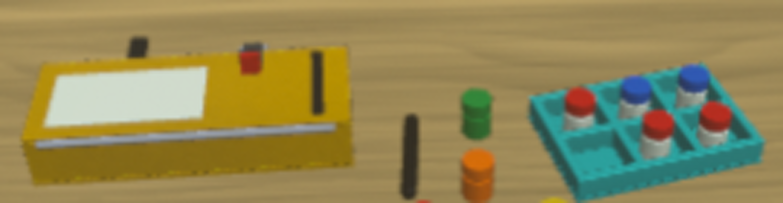

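View pics/c2.png

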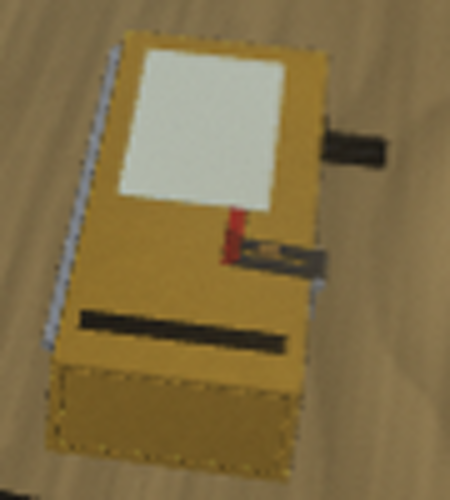

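View pics/c3.png

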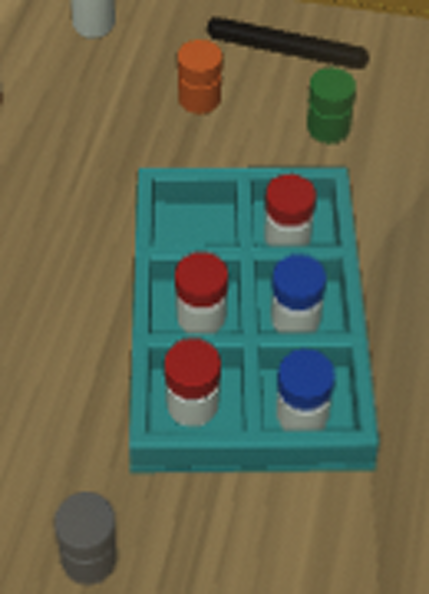

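```bash
python3 - <<'E'
from h import *
s=cv2.imread('pics/scene0.png'); d=cv2.imread('pics/side0.png')
cs,cd=cam('scene'),cam('side')
o=np.array
# hand-read corners (from crops)
side=[(127,32),(327,50),(308,392),(55,362)]
P=plane(cd,[(300+u/5,130+v/5) for u,v in side],60);print('side lid',P.round(0).tolist())
sc=[(46,65),(348,46),(352,127),(26,141)]
P=plane(cs,[(130+u/2.9,175+v/2.9) for u,v in sc],60);print('scene lid',P.round(0).tolist())
def cents(im,lo,hi,win,name):
    x,y,w,h=win; hsv=cv2.cvtColor(im[y:y+h,x:x+w],cv2.COLOR_BGR2HSV)
    m=cv2.inRange(hsv,o(lo),o(hi))
    if lo[0]==0: m|=cv2.inRange(hsv,o((172,lo[1],lo[2])),o((180,255,255)))
    n,_,st,c=cv2.connectedComponentsWithStats(m)
    for i in range(1,n):
        if st[i,4]>8: print(name,st[i].tolist(),(c[i]+[x,y]).round(1))
cents(s,(0,120,60),(6,255,255),(130,170,270,80),'sc red'); cents(d,(0,120,60),(6,255,255),(220,130,170,260),'sd red')
cents(s,(105,120,60),(125,255,255),(300,190,100,60),'sc blue'); cents(d,(105,120,60),(125,255,255),(255,260,100,110),'sd blue')
cents(s,(0,0,0),(180,255,60),(130,170,170,80),'sc blk'); cents(d,(0,0,0),(180,255,60),(300,130,90,100),'sd blk')
cents(s,(80,100,60),(98,255,255),(300,190,100,60),'sc bin'); cents(d,(80,100,60),(98,255,255),(250,250,110,130),'sd bin')
E
```

```text
side lid [[564.0, -360.0, 60.0], [447.0, -370.0, 60.0], [429.0, -58.0, 60.0], [549.0, -50.0, 60.0]]
scene lid [[452.0, -369.0, 60.0], [435.0, -62.0, 60.0], [565.0, -56.0, 60.0], [571.0, -362.0, 60.0]]
sc red [83, 23, 6, 7, 36] [215.8 195.8]
sc red [195, 35, 10, 10, 81] [329.6 209.8]
sc red [242, 40, 10, 10, 84] [376.4 214.7]
sc red [222, 43, 10, 10, 88] [356.4 217.5]
sc red [143, 74, 6, 6, 26] [275.4 246.8]
sd red [125, 42, 4, 10, 27] [346.4 176.6]
sd red [24, 72, 7, 9, 55] [246.8 206.2]
sd red [81, 143, 15, 15, 184] [307.6 280. ]
sd red [53, 167, 16, 16, 212] [280.6 304.4]
sd red [50, 193, 17, 18, 249] [277.9 331.3]
sc blue [64, 8, 10, 9, 74] [368.8 201.7]
sc blue [45, 11, 10, 10, 77] [349.2 205.7]
sd blue [48, 37, 16, 17, 215] [310.1 304.9]
sd blue [49, 66, 17, 18, 248] [312.2 334.4]
sc blk [45, 19, 5, 5, 20] [177.3 191. ]
sc blk [109, 24, 2, 20, 22] [239.1 204.2]
sc blk [139, 46, 5, 27, 92] [270.9 229.4]
sd blk [64, 26, 13, 7, 67] [370.2 159.6]
sd blk [16, 62, 41, 8, 140] [335.4 195.8]
sc bin [13, 9, 80, 45, 1709] [349.7 223.2]
sd bin [9, 21, 76, 92, 4579] [294.  318.4]
```

```bash
python3 - <<'E'
from h import *
cs,cd=cam('scene'),cam('side')
for n,a,b in [('lip',(215.8,195.8),(346.4,176.6)),('dropper',(275.4,246.8),(246.8,206.2)),('r_a',(329.6,209.8),(307.6,280)),('r_b',(356.4,217.5),(280.6,304.4)),('r_c',(376.4,214.7),(277.9,331.3)),('b1',(349.2,205.7),(310.1,304.9)),('b2',(368.8,201.7),(312.2,334.4)),('tab',(177.3,191),(370.2,159.6))]:
    x,e=tri(cs,[a],cd,[b]); print(n,x.round(1),np.round(e,1))
E
```

```text
lip [ 477.4 -156.9   74.8] [1.7 1.7]
dropper [688.6   7.   68.3] [2.2 2.2]
r_a [512.5 166.5  40.1] [1.2 1.2]
r_b [550.8 237.2  40.1] [1.6 1.6]
r_c [541.3 296.3  40.4] [1.3 1.3]
b1 [496.1 225.8  40.4] [0.9 0.9]
b2 [480.  287.5  40.1] [1.4 1.4]
tab [ 423.9 -278.5   57. ] [2.5 2.5]
```

```bash
python3 - <<'E'
from h import *
print(delta([440,-190,210],[np.pi,0,0.055]))
E
```

```text
(array([ 332.7, -279.7,   21. ]), array([-1.000e-03,  2.000e-04,  3.408e-01]))
```

```bash
R='' ; python3 -m creep '[{"dp":[30,-25,2],"angular":[0,0,0.06],"fingers":60},{"dp":[60,-50,4],"angular":[0,0,0.14],"fingers":60},{"dp":[90,-75,6],"angular":[0,0,0.2],"fingers":60},{"dp":[120,-100,8],"angular":[0,0,0.28],"fingers":60},{"dp":[150,-125,10],"angular":[0,0,0.341],"fingers":60}]' 40; python3 - <<'E'
from h import *
print(delta([440,-190,210],[np.pi,0,0.055]))
E
```

```text
clock: 0.57
eef_pos: [331.4, -401.8, 221.0]
tcp_rot: [-3.141, 0.0, 0.05]
contact_force: [0.8, -0.3, 0.4]
opening: 0.701
(array([ 119. , -206.1,   11. ]), array([-0.0003,  0.0001, -0.0049]))
```

```bash
python3 -m creep '[{"dp":[24,-40,2],"angular":[0,0,0],"fingers":60},{"dp":[43,-75,4],"angular":[0,0,0],"fingers":60},{"dp":[62,-110,6],"angular":[0,0,0],"fingers":60},{"dp":[81,-145,8],"angular":[0,0,0],"fingers":60},{"dp":[100,-178,10],"angular":[0,0,0],"fingers":60}]'; python3 -m creep '[{"dp":[19,-28,0],"angular":[0,0,0],"fingers":60},{"dp":[19,-28,0],"angular":[0,0,0],"fingers":60},{"dp":[19,-28,0],"angular":[0,0,0],"fingers":60}]'; python3 - <<'E'
from h import *
snap('wrist','w1.png')
E
```

```text
clock: 0.98
eef_pos: [421.5, -218.1, 211.2]
tcp_rot: [-3.141, 0.0, 0.055]
contact_force: [0.9, -0.3, -0.7]
opening: 0.703
clock: 1.23
eef_pos: [439.3, -189.9, 211.2]
tcp_rot: [3.142, 0.0, 0.058]
contact_force: [0.1, -0.9, 0.4]
opening: 0.704
```

View pics/w1.png

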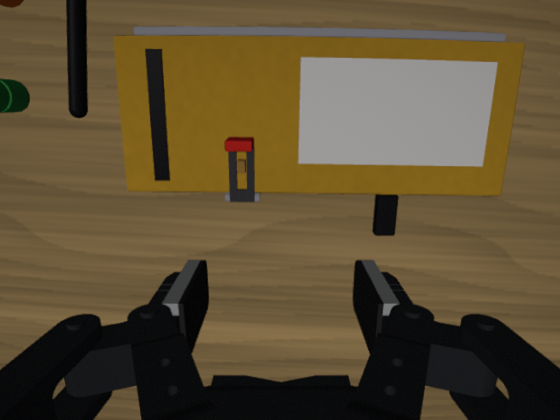

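```bash
python3 - <<'E'
from h import *
c=cam('wrist')
P=plane(c,[(115,37),(523,43),(502,194),(127,191)],60); print(P.round(1).tolist(), P.mean(0).round(1))
for a,b in((0,1),(3,2),(0,3),(1,2)): v=P[b]-P[a]; print(np.linalg.norm(v).round(1), np.arctan2(v[1],v[0]).round(3))
print('lip',plane(c,[(226,139),(252,139),(226,150),(252,150)],83).round(1).tolist())
print('hinge',plane(c,[(241,198)],60).round(1))
print('tab',plane(c,[(377,195),(398,195),(373,235),(395,235)],62).round(1).tolist())
print('label',plane(c,[(301,58),(497,62),(484,166),(299,163)],60).round(1).tolist())
E
```

```text
[[552.8, -60.5, 60.0], [567.8, -367.0, 60.0], [450.6, -375.2, 60.0], [434.9, -64.1, 60.0]] [ 501.5 -216.7   60. ]
306.9 -1.522
311.5 -1.521
117.9 -3.111
117.5 -3.072
lip [[483.8, -148.4, 83.0], [484.9, -167.3, 83.0], [475.9, -148.5, 83.0], [476.9, -167.6, 83.0]]
hinge [[ 434.4 -158.4   60. ]]
tab [[443.9, -269.4, 62.0], [444.9, -286.7, 62.0], [409.2, -270.6, 62.0], [410.3, -289.2, 62.0]]
label [[544.9, -199.9, 60.0], [552.6, -349.3, 60.0], [472.8, -354.8, 60.0], [466.0, -204.0, 60.0]]
```

```bash
python3 -m creep '[{"dp":[20,-15,20],"angular":[0,0,0.008],"fingers":45},{"dp":[42.5,-30,50],"angular":[0,0,0.008],"fingers":45},{"dp":[42.5,-30,85],"angular":[0,0,0.008],"fingers":45},{"dp":[42.5,-30,111],"angular":[0,0,0.008],"fingers":45},{"dp":[42.5,-30,111],"angular":[0,0,0.008],"fingers":45}]' 30; python3 - <<'E'
from h import *
print(delta([480.5,-157.8,65],[np.pi,0,0.05]))
snap('wrist','w2.png')
E
```

```text
clock: 1.7
eef_pos: [475.8, -159.0, 95.8]
tcp_rot: [-3.139, 0.008, 0.046]
contact_force: [-1.1, -0.3, -0.2]
opening: 0.528
(array([ 5. , -0.9, 30.8]), array([-0.0028,  0.0078, -0.0043]))
```

View pics/w2.png

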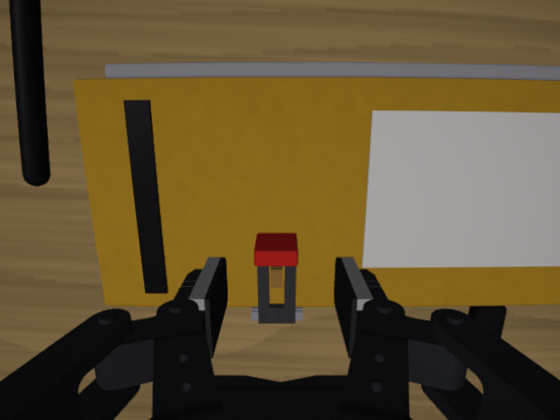

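```bash
python3 -m creep '[{"dp":[2,0,10],"angular":[0,0,0],"fingers":45},{"dp":[2,0,20],"angular":[0,0,0],"fingers":45},{"dp":[2,0,30],"angular":[0,0,0],"fingers":45},{"dp":[2,0,33],"angular":[0,0,0],"fingers":45},{"dp":[2,0,33],"angular":[0,0,0],"fingers":45}]' 30; python3 - <<'E'
from h import *
print(delta([480.5,-157.8,65],[np.pi,0,0.05]))
snap('wrist','w3.png')
E
```

```text
clock: 2.17
eef_pos: [481.0, -159.0, 66.8]
tcp_rot: [-3.141, 0.001, 0.047]
contact_force: [0.1, -0.3, 0.3]
opening: 0.527
(array([-0.5, -1.2,  1.8]), array([-0.0003,  0.0009, -0.0035]))
```

View pics/w3.png

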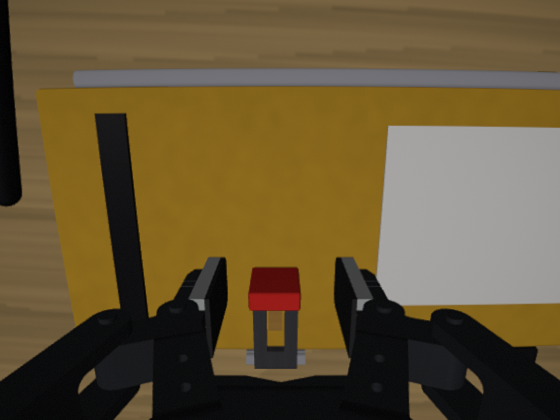

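```bash
python3 -m creep '[{"dp":[0,-1,0],"angular":[0,0,0],"fingers":10},{"dp":[0,-1,0],"angular":[0,0,0],"fingers":10},{"dp":[0,-1,0],"angular":[0,0,0],"fingers":10},{"dp":[0,-1,0],"angular":[0,0,0],"fingers":10},{"dp":[0,-1,0],"angular":[0,0,0],"fingers":10}]' 30; python3 -m creep '[{"dp":[0,-1,0],"angular":[0,0,0],"fingers":10},{"dp":[0,-1,0],"angular":[0,0,0],"fingers":10}]'
```

```text
clock: 2.63
eef_pos: [481.9, -156.9, 67.8]
tcp_rot: [-3.14, -0.001, 0.046]
contact_force: [0.6, 7.2, 1.3]
opening: 0.222
clock: 2.8
eef_pos: [481.9, -156.7, 67.8]
tcp_rot: [3.141, -0.001, 0.047]
contact_force: [0.8, 2.6, 1.2]
opening: 0.222
```

```bash
python3 -m creep '[{"dp":[-3,0,-7],"angular":[0,0,0],"fingers":10},{"dp":[-6.5,0,-13],"angular":[0,0,0],"fingers":10},{"dp":[-11,0,-18.5],"angular":[0,0,0],"fingers":10},{"dp":[-16.5,0,-23.5],"angular":[0,0,0],"fingers":10},{"dp":[-29,0,-30.3],"angular":[0,0,0],"fingers":10}]'; python3 -m creep '[{"dp":[-7,0,-2],"angular":[0,0,0],"fingers":10},{"dp":[-14.2,0,-3],"angular":[0,0,0],"fingers":10},{"dp":[-28.5,0,-1.5],"angular":[0,0,0],"fingers":10},{"dp":[-42,0,4],"angular":[0,0,0],"fingers":10},{"dp":[-45,0,6.5],"angular":[0,0,0],"fingers":10}]';python3 - <<'E'
from h import *
snap('wrist','w4.png')
E
```

```text
clock: 3.22
eef_pos: [452.4, -158.1, 97.9]
tcp_rot: [-3.141, -0.001, 0.046]
contact_force: [2.4, 3.8, -8.1]
opening: 0.221
clock: 3.63
eef_pos: [405.9, -160.3, 92.1]
tcp_rot: [3.142, -0.0, 0.047]
contact_force: [-6.8, 6.2, 21.9]
opening: 0.225
```

View pics/w4.png

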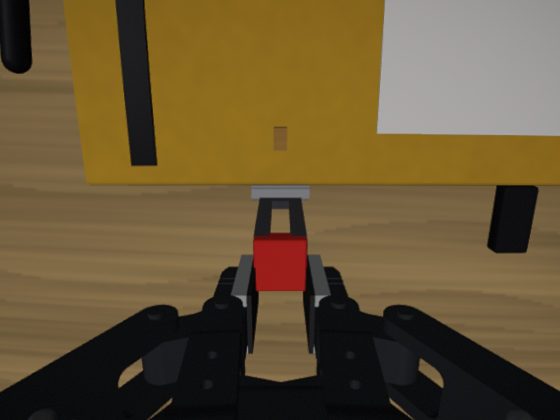

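```bash
python3 -m creep '[{"dp":[0,0,0],"angular":[0,0,0],"fingers":45},{"dp":[0,0,0],"angular":[0,0,0],"fingers":45},{"dp":[0,0,0],"angular":[0,0,0],"fingers":45},{"dp":[0,0,-30],"angular":[0,0,0],"fingers":45},{"dp":[0,0,-55],"angular":[0,0,0],"fingers":45}]'; python3 - <<'E'
from h import *
print(delta([420,-280,44],[np.pi,0,0.05]))
E
```

```text
clock: 4.1
eef_pos: [406.7, -160.3, 146.3]
tcp_rot: [-3.141, 0.003, 0.047]
contact_force: [1.2, -0.2, 0.8]
opening: 0.526
(array([  7.9, 120.3, 102.2]), array([-0.0009,  0.0025, -0.0031]))
```

```bash
python3 -m creep '[{"dp":[3,40,0],"angular":[0,0,0],"fingers":45},{"dp":[6,80,0],"angular":[0,0,0],"fingers":45},{"dp":[8,115,10],"angular":[0,0,-0.003],"fingers":45},{"dp":[8,120,40],"angular":[0,0,-0.003],"fingers":45},{"dp":[8,120,50],"angular":[0,0,-0.003],"fingers":45}]'; python3 - <<'E'
from h import *
snap('wrist','w5.png')
print(delta([420,-280,44],[np.pi,0,0.05]))
E
```

```text
clock: 4.52
eef_pos: [420.6, -281.7, 94.0]
tcp_rot: [-3.142, 0.001, 0.047]
contact_force: [-2.1, 0.6, -0.8]
opening: 0.529
(array([ 1.1,  0.6, 48.8]), array([-0.0029,  0.0041, -0.002 ]))
```

View pics/w5.png

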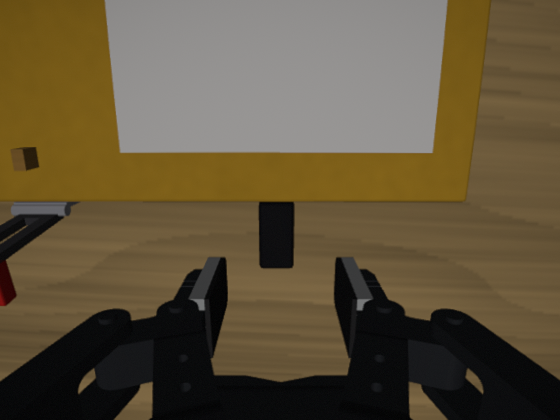

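```bash
python3 -m creep '[{"dp":[0,-1,20],"angular":[0,0,0],"fingers":45},{"dp":[0,-1,40],"angular":[0,0,0],"fingers":45},{"dp":[0,-1,49],"angular":[0,0,0],"fingers":45},{"dp":[0,-1,49],"angular":[0,0,0],"fingers":45},{"dp":[0,-1,49],"angular":[0,0,0],"fingers":8}]' 40; python3 -m creep '[{"dp":[0,0,0],"angular":[0,0,0],"fingers":8},{"dp":[0,0,0],"angular":[0,0,0],"fingers":8},{"dp":[0,0,0],"angular":[0,0,0],"fingers":8},{"dp":[0,0,0],"angular":[0,0,0],"fingers":8}]'
```

```text
clock: 4.98
eef_pos: [421.0, -278.3, 47.4]
tcp_rot: [-3.141, 0.001, 0.05]
contact_force: [0.1, -0.6, 0.3]
opening: 0.401
clock: 5.32
eef_pos: [421.8, -279.5, 48.3]
tcp_rot: [3.14, -0.002, 0.05]
contact_force: [-2.7, -0.7, 7.9]
opening: 0.197
```

```bash
python3 -m creep '[{"dp":[0.7,0,-11],"angular":[0,0,0],"fingers":8},{"dp":[2.1,0,-21.4],"angular":[0,0,0],"fingers":8},{"dp":[7.3,0,-42.2],"angular":[0,0,0],"fingers":8},{"dp":[15.6,0,-62],"angular":[0,0,0],"fingers":8},{"dp":[26.7,0,-80.3],"angular":[0,0,0],"fingers":8}]' 40; python3 - <<'E'
from h import *
snap('scene','s6.png',(120,120,200,120),4)
E
```

```text
clock: 5.73
eef_pos: [448.5, -278.1, 129.0]
tcp_rot: [3.14, -0.002, 0.049]
contact_force: [8.2, -4.7, -11.6]
opening: 0.196
```

View pics/s6.png

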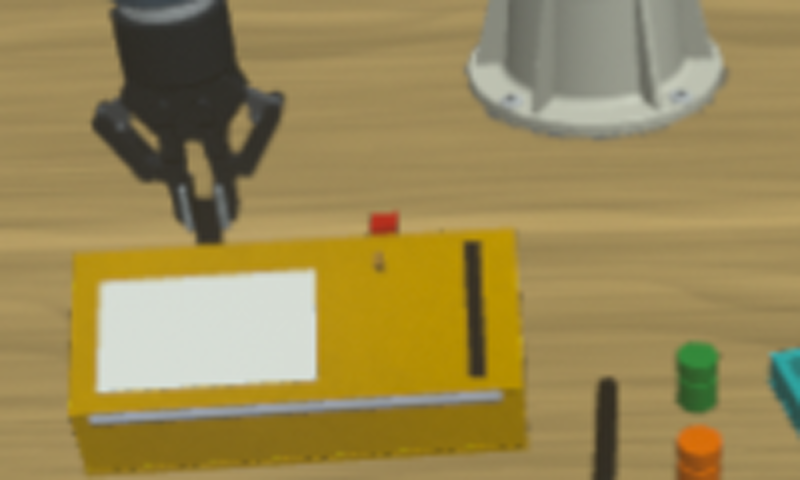

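The lid rises with the pinched tab at crop (208,228), and the hasp lip stands clear at (384,222). I'll carry on.

```bash
python3 -m creep '[{"dp":[13.8,0,-16.5],"angular":[0,0,0],"fingers":8},{"dp":[29.8,0,-30.7],"angular":[0,0,0],"fingers":8},{"dp":[47.8,0,-42.4],"angular":[0,0,0],"fingers":8},{"dp":[67.4,0,-51.2],"angular":[0,0,0],"fingers":8},{"dp":[88.1,0,-57.1],"angular":[0,0,0],"fingers":8}]' ; python3 -m creep '[{"dp":[12,0,-2],"angular":[0,0,0],"fingers":8},{"dp":[21.3,0,-2.7],"angular":[0,0,0],"fingers":8},{"dp":[35.6,0,-2.7],"angular":[0,0,0],"fingers":8},{"dp":[46,0,-1.6],"angular":[0,0,0],"fingers":8},{"dp":[46,0,-1.6],"angular":[0,0,0],"fingers":8}]'; python3 - <<'E'
from h import *
snap('side','s7.png',(260,60,180,180),3)
E
```

```text
clock: 6.2
eef_pos: [535.5, -274.0, 185.9]
tcp_rot: [3.14, 0.001, 0.05]
contact_force: [-1.2, -8.4, -7.0]
opening: 0.196
clock: 6.62
eef_pos: [583.6, -271.8, 187.5]
tcp_rot: [3.139, -0.002, 0.051]
contact_force: [0.1, -5.2, 7.2]
opening: 0.18
```

View pics/s7.png

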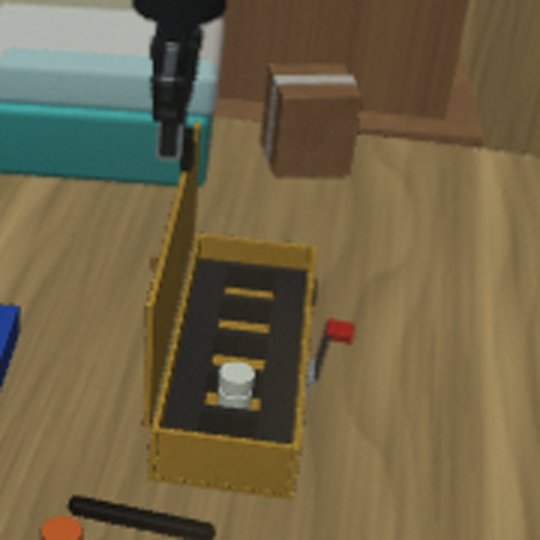

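```bash
python3 -m creep '[{"dp":[0,0,0],"angular":[0,0,0],"fingers":50},{"dp":[0,0,0],"angular":[0,0,0],"fingers":50},{"dp":[0,0,-20],"angular":[0,0,0],"fingers":50},{"dp":[0,0,-55],"angular":[0,0,0],"fingers":50},{"dp":[0,0,-90],"angular":[0,0,0],"fingers":50}]'; python3 - <<'E'
from h import *
print(delta([500,-210,270],[np.pi,0,np.pi/2+.05]))
E
```

```text
clock: 7.08
eef_pos: [580.3, -270.0, 275.7]
tcp_rot: [-3.139, 0.003, 0.05]
contact_force: [0.5, -0.5, 0.1]
opening: 0.588
(array([-77.2, -63.9,   6.1]), array([-4.600e-03,  8.000e-04, -1.571e+00]))
```

```bash
python3 -m creep '[{"dp":[-20,-15,0],"angular":[0,0,-0.12],"fingers":50},{"dp":[-40,-30,0],"angular":[0,0,-0.24],"fingers":50},{"dp":[-60,-45,0],"angular":[0,0,-0.36],"fingers":50},{"dp":[-77,-64,0],"angular":[0,0,-0.48],"fingers":50},{"dp":[-77,-64,0],"angular":[0,0,-0.6],"fingers":50}]'; python3 -m creep '[{"dp":[0,0,0],"angular":[0,0,-0.12],"fingers":50},{"dp":[0,0,0],"angular":[0,0,-0.24],"fingers":50},{"dp":[0,0,0],"angular":[0,0,-0.36],"fingers":50},{"dp":[0,0,0],"angular":[0,0,-0.48],"fingers":50},{"dp":[0,0,0],"angular":[0,0,-0.6],"fingers":50}]';python3 -m creep '[{"dp":[0,0,0],"angular":[0,0,-0.12],"fingers":50},{"dp":[0,0,0],"angular":[0,0,-0.24],"fingers":50},{"dp":[0,0,0],"angular":[0,0,-0.37],"fingers":50},{"dp":[0,0,0],"angular":[0,0,-0.37],"fingers":50}]'; python3 - <<'E'
from h import *
snap('wrist','w8.png')
E
```

```text
clock: 7.5
eef_pos: [497.7, -207.9, 275.9]
tcp_rot: [-3.138, 0.001, 0.656]
contact_force: [1.3, 0.0, 0.3]
opening: 0.584
clock: 7.92
eef_pos: [500.9, -210.3, 276.0]
tcp_rot: [-3.141, -0.001, 1.256]
contact_force: [-0.9, -0.5, 0.9]
opening: 0.583
clock: 8.25
eef_pos: [501.0, -210.4, 275.9]
tcp_rot: [-3.141, -0.001, 1.625]
contact_force: [0.0, 0.5, -0.5]
opening: 0.587
```

View pics/w8.png

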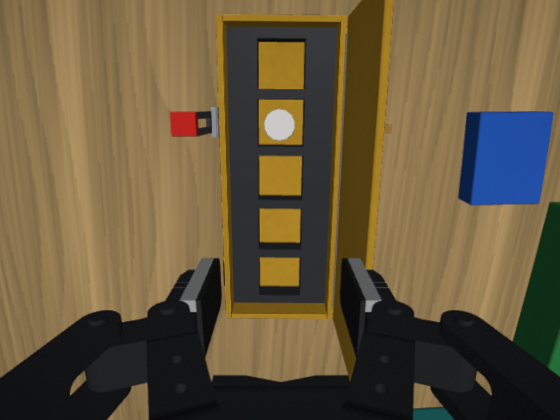

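```bash
python3 - <<'E'
from h import *
c=cam('wrist')
C=np.array([502,-216.3]);y=.05;Rm=np.array([[np.cos(y),-np.sin(y)],[np.sin(y),np.cos(y)]])
print('jar',plane(c,[(279,124.5)],49).round(1))
print('foam corners far well',plane(c,[(258,40),(306,40),(258,90),(304,90)],29).round(1).tolist())
print('near well',plane(c,[(260,257),(300,257),(259,294),(300,294)],29).round(1).tolist())
print('rim outer',plane(c,[(218,16),(346,16),(227,318),(333,318)],54).round(1).tolist())
for yy in(116,58,0,-58,-116): print(yy,(C+Rm@[0,yy]).round(1), proj(c,[*(C+Rm@[0,yy]),29]).round(0))
E
```

```text
jar [[ 498.6 -158.2   49. ]]
foam corners far well [[474.1, -78.6, 29.0], [521.1, -76.3, 29.0], [475.7, -125.9, 29.0], [522.2, -123.7, 29.0]]
near well [[483.9, -307.8, 29.0], [529.6, -305.6, 29.0], [484.3, -355.0, 29.0], [532.6, -352.6, 29.0]]
rim outer [[438.6, -63.8, 54.0], [554.7, -58.1, 54.0], [450.1, -373.4, 54.0], [569.7, -367.5, 54.0]]
116 [ 496.2 -100.4] [[279.  64.]]
58 [ 499.1 -158.4] [[280. 124.]]
0 [ 502.  -216.3] [[280. 179.]]
-58 [ 504.9 -274.2] [[280. 230.]]
-116 [ 507.8 -332.2] [[280. 277.]]
```

```bash
python3 -m creep '[{"dp":[20,0,30],"angular":[0,0,0],"fingers":44},{"dp":[40,0.5,65],"angular":[0,0,0],"fingers":44},{"dp":[52,0.6,100],"angular":[0,0,0],"fingers":44},{"dp":[52,0.6,140],"angular":[0,0,0],"fingers":44},{"dp":[52,0.6,180],"angular":[0,0,0],"fingers":44}]';  python3 -m creep '[{"dp":[0,0,10],"angular":[0,0,0],"fingers":44},{"dp":[0,0,10],"angular":[0,0,0],"fingers":44},{"dp":[0,0,10],"angular":[0,0,0],"fingers":44}]'; python3 - <<'E'
from h import *
print(delta([499,-158.3,33],[np.pi,0,np.pi/2+.05]))
snap('wrist','w9.png')
E
```

```text
clock: 8.72
eef_pos: [499.6, -158.0, 95.2]
tcp_rot: [3.14, 0.0, 1.616]
contact_force: [-2.0, -0.5, 1.9]
opening: 0.513
clock: 8.97
eef_pos: [499.6, -158.9, 86.7]
tcp_rot: [-3.141, -0.0, 1.618]
contact_force: [-1.4, -0.5, 0.3]
opening: 0.516
(array([ 0.6, -0.5, 53.7]), array([-0.0009, -0.0004, -0.0031]))
```

View pics/w9.png

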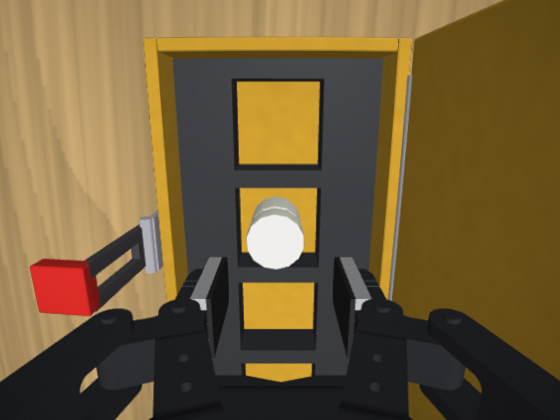

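```bash
python3 -m creep '[{"dp":[0,-1,15],"angular":[0,0,0],"fingers":44},{"dp":[0,-1,30],"angular":[0,0,0],"fingers":44},{"dp":[0,-1,45],"angular":[0,0,0],"fingers":44},{"dp":[0,-1,54],"angular":[0,0,0],"fingers":44},{"dp":[0,-1,54],"angular":[0,0,0],"fingers":44}]' 40;  python3 -m creep '[{"dp":[0,0,0],"angular":[0,0,0],"fingers":20},{"dp":[0,0,0],"angular":[0,0,0],"fingers":20},{"dp":[0,0,0],"angular":[0,0,0],"fingers":20},{"dp":[0,0,0],"angular":[0,0,0],"fingers":20}]'; python3 - <<'E'
from h import *
snap('wrist','w10.png')
E
```

```text
clock: 9.43
eef_pos: [498.9, -159.1, 32.4]
tcp_rot: [3.141, 0.0, 1.619]
contact_force: [-1.2, 0.6, 0.1]
opening: 0.518
clock: 9.77
eef_pos: [499.7, -159.3, 33.5]
tcp_rot: [3.139, 0.001, 1.62]
contact_force: [-0.9, -0.6, 7.7]
opening: 0.343
```

View pics/w10.png

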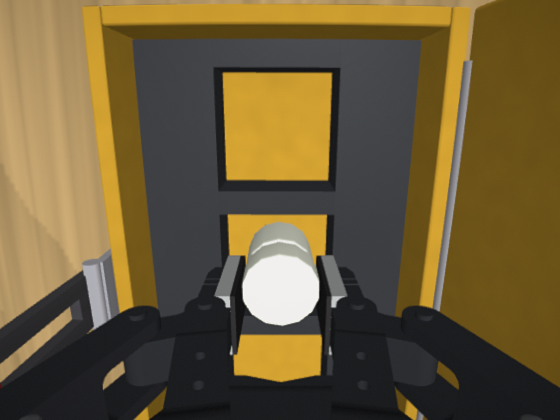

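```bash
python3 -m creep '[{"dp":[0,0,-10],"angular":[0,0,0],"fingers":20},{"dp":[0,0,-25],"angular":[0,0,0],"fingers":20},{"dp":[0,0,-50],"angular":[0,0,0],"fingers":20},{"dp":[0,0,-80],"angular":[0,0,0],"fingers":20},{"dp":[5,0,-110],"angular":[0,0,0],"fingers":20}]'; python3 - <<'E'
from h import *
cd=cam('side')
P=plane(cd,[(220+u/3.3,220+v/3.3) for u,v in [(137,170),(348,167),(376,441),(131,444)]],28)
print(P.round(1).tolist(),P.mean(0))
for a,b in((0,1),(3,2),(0,3),(1,2)): v=P[b]-P[a]; print(np.linalg.norm(v).round(1), np.arctan2(v[1],v[0]).round(3))
E
```

```text
clock: 10.23
eef_pos: [498.2, -154.2, 143.9]
tcp_rot: [3.142, 0.0, 1.619]
contact_force: [0.4, -0.1, -0.1]
opening: 0.342
[[612.4, 158.9, 28.0], [482.8, 124.1, 28.0], [436.9, 310.6, 28.0], [563.4, 343.4, 28.0]] [523.88719492 234.24007881  28.        ]
134.2 -2.88
130.7 -2.888
190.9 1.83
192.0 1.812
```

```bash
python3 -m creep '[{"dp":[37,8,-14],"angular":[0,0,-0.04],"fingers":20},{"dp":[74,18,-28],"angular":[0,0,-0.08],"fingers":20},{"dp":[111,28,-42],"angular":[0,0,-0.12],"fingers":20},{"dp":[148,37,-56],"angular":[0,0,-0.16],"fingers":20},{"dp":[185,46,-68],"angular":[0,0,-0.207],"fingers":20}]'; python3 - <<'E'
from h import *
print(delta([555,160,250],[np.pi,0,1.826]))
E
```

```text
clock: 10.65
eef_pos: [535.6, 34.9, 212.4]
tcp_rot: [3.14, 0.0, 1.828]
contact_force: [0.5, -0.7, -0.7]
opening: 0.338
(array([116. ,  50.7, -37.5]), array([0.0021, 0.0004, 0.0023]))
```

```bash
python3 -m creep '[{"dp":[36,15,-12],"angular":[0,0,0],"fingers":20},{"dp":[72,30,-24],"angular":[0,0,0],"fingers":20},{"dp":[105,45,-38],"angular":[0,0,0],"fingers":20},{"dp":[111,47,-38],"angular":[0,0,0],"fingers":20},{"dp":[111,47,-38],"angular":[0,0,0],"fingers":20}]'; python3 - <<'E'
from h import *
snap('wrist','w11.png')
E
```

```text
clock: 11.07
eef_pos: [553.1, 154.7, 249.7]
tcp_rot: [3.139, -0.0, 1.83]
contact_force: [-0.2, -1.0, -0.1]
opening: 0.342
```

View pics/w11.png

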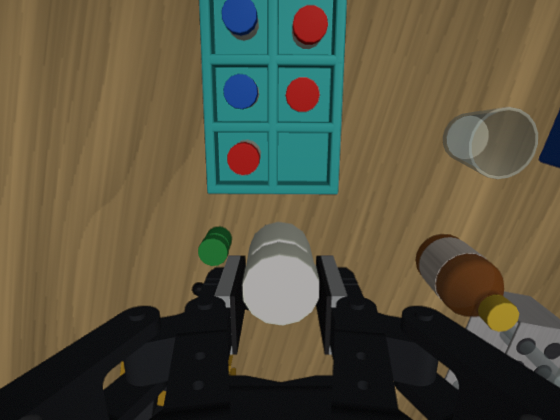

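```bash
python3 - <<'E'
from h import *
s=r.sense();c=cam('wrist')
print('red',plane(c,[(244,158),(303,95),(310,24)],48).round(1).tolist())
print('blue',plane(c,[(240,92),(239,15)],48).round(1).tolist())
P=plane(c,[(208,193),(338,193)],28); v=P[1]-P[0]; print('bin near edge',P.round(1).tolist(),np.linalg.norm(v),np.arctan2(v[1],v[0]))
P=plane(c,[(278,132),(327.5,132),(277.5,183),(329,184)],28); print(P.round(1).tolist(),P.mean(0))
print(delta([*P.mean(0)[:2],70],[np.pi,0,1.826]))
E
```

```text
red [[515.4, 166.4, 48.0], [553.3, 234.9, 48.0], [543.2, 293.1, 48.0]]
blue [[498.2, 223.0, 48.0], [482.7, 284.5, 48.0]]
bin near edge [[487.1, 119.3, 28.0], [614.5, 153.1, 28.0]] 131.88062994353058 0.2591502992982239
[[540.3, 196.3, 28.0], [586.7, 208.6, 28.0], [552.6, 147.4, 28.0], [603.0, 159.7, 28.0]] [570.63325825 177.99236598  28.        ]
(array([ 19.6,  24. , 178.6]), array([0.0005, 0.0003, 0.003 ]))
```

```bash
python3 -m creep '[{"dp":[20,24,20],"angular":[0,0,0],"fingers":20},{"dp":[20,24,60],"angular":[0,0,0],"fingers":20},{"dp":[20,24,100],"angular":[0,0,0],"fingers":20},{"dp":[20,24,140],"angular":[0,0,0],"fingers":20},{"dp":[20,24,170],"angular":[0,0,0],"fingers":20}]';python3 -m creep '[{"dp":[0,0,2],"angular":[0,0,0],"fingers":20},{"dp":[0,0,4],"angular":[0,0,0],"fingers":20}]'; python3 - <<'E'
from h import *
print(delta([571,178.3,34],[np.pi,0,1.826]))
snap('wrist','w12.png')
E
```

```text
clock: 11.53
eef_pos: [568.7, 175.3, 74.9]
tcp_rot: [-3.138, 0.001, 1.825]
contact_force: [0.0, -1.2, -1.1]
opening: 0.346
clock: 11.7
eef_pos: [569.4, 175.9, 72.9]
tcp_rot: [-3.137, 0.0, 1.825]
contact_force: [-0.2, 0.2, 0.5]
opening: 0.343
(array([ 2. ,  2.3, 38.9]), array([-0.0042,  0.0005, -0.0006]))
```

View pics/w12.png

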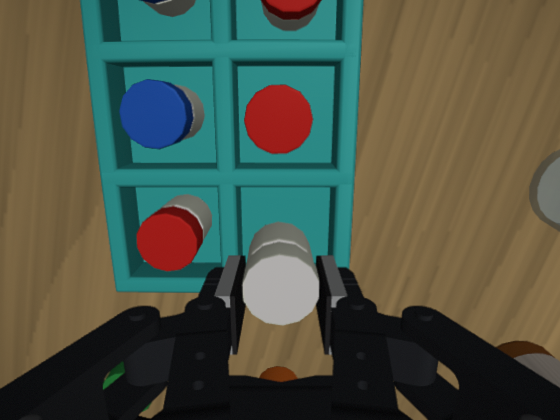

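```bash
python3 -m creep '[{"dp":[2,2,10],"angular":[0,0,0],"fingers":20},{"dp":[2,2,20],"angular":[0,0,0],"fingers":20},{"dp":[2,2,30],"angular":[0,0,0],"fingers":20},{"dp":[2,2,36],"angular":[0,0,0],"fingers":20},{"dp":[2,2,39],"angular":[0,0,0],"fingers":20}]';python3 -m creep '[{"dp":[0,0,1],"angular":[0,0,0],"fingers":20},{"dp":[0,0,1],"angular":[0,0,0],"fingers":20}]'
```

```text
clock: 12.17
eef_pos: [571.7, 180.2, 34.1]
tcp_rot: [-3.14, 0.0, 1.827]
contact_force: [-0.4, -0.9, -1.1]
opening: 0.345
clock: 12.33
eef_pos: [572.1, 180.3, 33.9]
tcp_rot: [-3.141, 0.0, 1.827]
contact_force: [-0.7, -0.5, 0.5]
opening: 0.339
```

```bash
python3 -m creep '[{"dp":[0,0,1.5],"angular":[0,0,0],"fingers":20},{"dp":[0,0,1.5],"angular":[0,0,0],"fingers":20},{"dp":[0,0,1.5],"angular":[0,0,0],"fingers":42},{"dp":[0,0,1.5],"angular":[0,0,0],"fingers":42},{"dp":[0,0,1.5],"angular":[0,0,0],"fingers":42}]';python3 -m creep '[{"dp":[0,0,-15],"angular":[0,0,0],"fingers":42},{"dp":[0,0,-40],"angular":[0,0,0],"fingers":42},{"dp":[0,0,-80],"angular":[0,0,0],"fingers":42},{"dp":[-20,-10,-110],"angular":[0,0,0],"fingers":42},{"dp":[-30,-20,-130],"angular":[0,0,0],"fingers":42}]'; python3 - <<'E'
from h import *
snap('wrist','w13.png')
E
```

```text
clock: 12.75
eef_pos: [572.4, 180.4, 32.9]
tcp_rot: [3.141, -0.0, 1.827]
contact_force: [0.1, 0.7, 0.5]
opening: 0.492
clock: 13.17
eef_pos: [561.9, 145.9, 165.9]
tcp_rot: [3.138, 0.0, 1.828]
contact_force: [0.7, -0.4, 0.2]
opening: 0.492
```

View pics/w13.png

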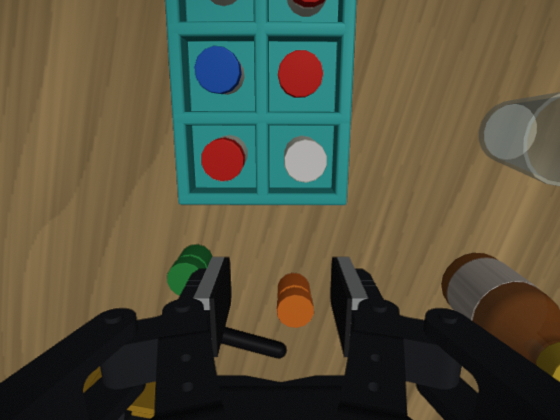

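```bash
python3 - <<'E'
from h import *
c=cam('wrist')
P=plane(c,[(223,159.5),(300.5,74),(305,160)],48); print(P.round(1).tolist())
print(delta([*P[0,:2],80],[np.pi,0,1.826]))
E
```

```text
[[516.0, 165.8, 48.0], [554.1, 235.8, 48.0], [572.9, 180.3, 48.0]]
(array([ 32.3, -39.3,  88.3]), array([0.0057, 0.001 , 0.0008]))
```

```bash
python3 -m creep '[{"dp":[20,-25,10],"angular":[0,0,0],"fingers":44},{"dp":[32,-39,35],"angular":[0,0,0],"fingers":44},{"dp":[32,-39,65],"angular":[0,0,0],"fingers":44},{"dp":[32,-39,85],"angular":[0,0,0],"fingers":44},{"dp":[32,-39,85],"angular":[0,0,0],"fingers":44}]'; python3 - <<'E'
from h import *
snap('wrist','w14.png')
c=cam('wrist')
print(delta([516,166,34],[np.pi,0,1.826]))
E
```

```text
clock: 13.63
eef_pos: [511.7, 166.7, 74.2]
tcp_rot: [-3.136, 0.0, 1.827]
contact_force: [-0.8, -0.3, -0.8]
opening: 0.512
(array([-1.7,  2.8, 42.1]), array([-0.0039,  0.0002,  0.0009]))
```

View pics/w14.png

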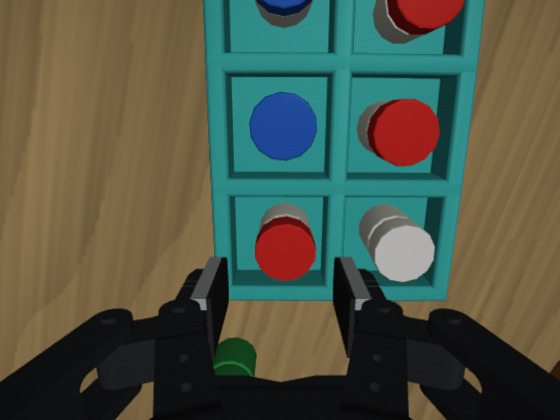

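```bash
python3 -m creep '[{"dp":[-1,2,5],"angular":[0,0,0],"fingers":40},{"dp":[-1,2,20],"angular":[0,0,0],"fingers":40},{"dp":[-1,2,33],"angular":[0,0,0],"fingers":40},{"dp":[-1,2,41],"angular":[0,0,0],"fingers":40},{"dp":[-1,2,41],"angular":[0,0,0],"fingers":40}]' 40;  python3 -m creep '[{"dp":[0,0,0],"angular":[0,0,0],"fingers":20},{"dp":[0,0,0],"angular":[0,0,0],"fingers":20},{"dp":[0,0,0],"angular":[0,0,0],"fingers":20},{"dp":[0,0,0],"angular":[0,0,0],"fingers":20}]'
```

```text
clock: 14.1
eef_pos: [516.9, 166.7, 36.1]
tcp_rot: [-3.141, 0.0, 1.826]
contact_force: [-0.4, 0.8, -0.9]
opening: 0.47
clock: 14.43
eef_pos: [517.3, 167.0, 37.3]
tcp_rot: [3.14, -0.0, 1.827]
contact_force: [-0.3, -0.8, -0.5]
opening: 0.337
```

```bash
python3 -m creep '[{"dp":[0,0,-10],"angular":[0,0,0],"fingers":20},{"dp":[0,0,-35],"angular":[0,0,0],"fingers":20},{"dp":[0,0,-70],"angular":[0,0,0],"fingers":20},{"dp":[-15,-5,-105],"angular":[0,0,0],"fingers":20},{"dp":[-45,-15,-125],"angular":[0,0,0.05],"fingers":20}]';  python3 -m creep '[{"dp":[-36,-12,0],"angular":[0,0,0.04],"fingers":20},{"dp":[-72,-24,0],"angular":[0,0,0.08],"fingers":20},{"dp":[-108,-36,0],"angular":[0,0,0.12],"fingers":20},{"dp":[-144,-48,0],"angular":[0,0,0.15],"fingers":20},{"dp":[-180,-60,0],"angular":[0,0,0.156],"fingers":20}]'; python3 - <<'E'
from h import *
snap('wrist','w15.png')
print(delta([497.5,-100.8,95],[np.pi,0,1.621]))
E
```

```text
clock: 14.85
eef_pos: [515.6, 121.4, 166.1]
tcp_rot: [3.136, -0.001, 1.78]
contact_force: [1.5, 0.5, -0.2]
opening: 0.342
clock: 15.27
eef_pos: [491.4, -70.6, 162.8]
tcp_rot: [3.14, 0.0, 1.619]
contact_force: [0.3, 0.1, -0.8]
opening: 0.341
(array([-24.9,   5.5,  67.8]), array([ 0.0007,  0.0031, -0.002 ]))
```

View pics/w15.png

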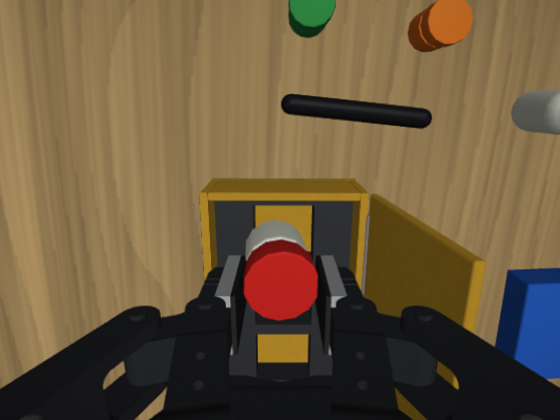

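```bash
python3 -m creep '[{"dp":[-20,5,5],"angular":[0,0,0],"fingers":20},{"dp":[-25,5.5,30],"angular":[0,0,0],"fingers":20},{"dp":[-25,5.5,55],"angular":[0,0,0],"fingers":20},{"dp":[-25,5.5,65],"angular":[0,0,0],"fingers":20},{"dp":[-25,5.5,65],"angular":[0,0,0],"fingers":20}]'; python3 - <<'E'
from h import *
snap('wrist','w16.png')
print(delta([497.5,-100.8,38.3],[np.pi,0,1.621]))
E
```

```text
clock: 15.73
eef_pos: [496.8, -93.3, 95.1]
tcp_rot: [-3.138, -0.001, 1.621]
contact_force: [0.2, 0.6, 0.1]
opening: 0.338
(array([-7.5, -0.5, 58.1]), array([-0.0021, -0.0005, -0.    ]))
```

View pics/w16.png

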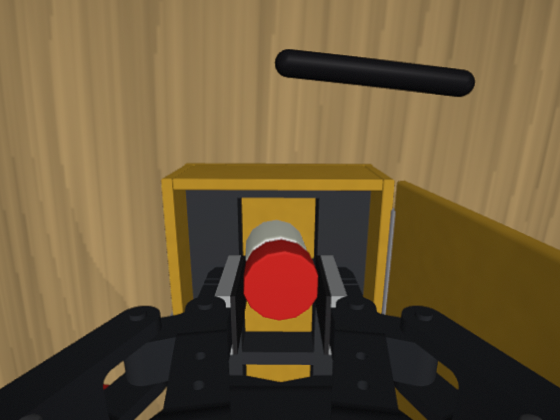

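```bash
python3 -m creep '[{"dp":[-7.5,0,5],"angular":[0,0,0],"fingers":20},{"dp":[-7.5,0,20],"angular":[0,0,0],"fingers":20},{"dp":[-7.5,0,35],"angular":[0,0,0],"fingers":20},{"dp":[-7.5,0,50],"angular":[0,0,0],"fingers":20},{"dp":[-7.5,0,54],"angular":[0,0,0],"fingers":20}]';python3 -m creep '[{"dp":[0,0,2],"angular":[0,0,0],"fingers":20},{"dp":[0,0,2],"angular":[0,0,0],"fingers":20}]'
```

```text
clock: 16.2
eef_pos: [498.7, -101.2, 42.0]
tcp_rot: [-3.141, -0.0, 1.621]
contact_force: [-0.5, 0.7, -0.0]
opening: 0.344
clock: 16.37
eef_pos: [499.2, -101.3, 41.1]
tcp_rot: [3.141, 0.0, 1.621]
contact_force: [-1.3, 0.4, -0.5]
opening: 0.34
```

```bash
python3 -m creep '[{"dp":[0,-1,2],"angular":[0,0,0],"fingers":20},{"dp":[0,-1,3.5],"angular":[0,0,0],"fingers":20},{"dp":[0,-1,3.5],"angular":[0,0,0],"fingers":20}]'; python3 -m creep '[{"dp":[0,0,0],"angular":[0,0,0],"fingers":44},{"dp":[0,0,0],"angular":[0,0,0],"fingers":44},{"dp":[0,0,0],"angular":[0,0,0],"fingers":44},{"dp":[0,0,-20],"angular":[0,0,0],"fingers":44},{"dp":[0,0,-50],"angular":[0,0,0],"fingers":44}]'; python3 -m creep '[{"dp":[0,0,-40],"angular":[0,0,0],"fingers":44},{"dp":[0,0,-80],"angular":[0,0,0],"fingers":44},{"dp":[36,10,-85],"angular":[0,0,-0.05],"fingers":44},{"dp":[72,20,-90],"angular":[0,0,-0.1],"fingers":44},{"dp":[72,20,-90],"angular":[0,0,-0.1],"fingers":44}]';python3 - <<'E'
from h import *
snap('wrist','w17.png')
snap('side','s17.png',(220,130,160,240),2.4)
E
```

```text
clock: 16.62
eef_pos: [498.6, -101.4, 38.0]
tcp_rot: [3.14, 0.0, 1.621]
contact_force: [-0.8, 0.1, 5.1]
opening: 0.34
clock: 17.03
eef_pos: [496.2, -100.8, 85.6]
tcp_rot: [-3.137, -0.001, 1.621]
contact_force: [0.5, -0.8, 0.1]
opening: 0.512
clock: 17.45
eef_pos: [516.8, -24.1, 179.3]
tcp_rot: [3.136, -0.001, 1.725]
contact_force: [0.5, -1.2, -2.3]
opening: 0.515
```

View pics/w17.png

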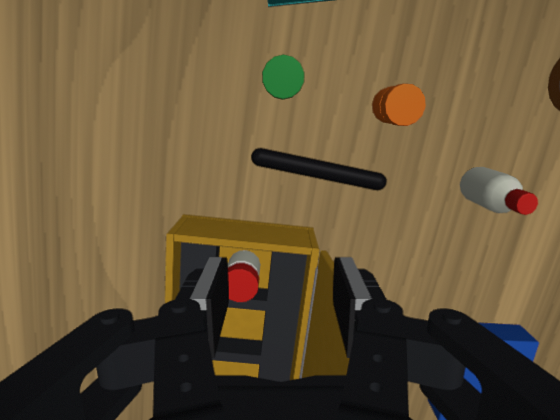

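View pics/s17.png

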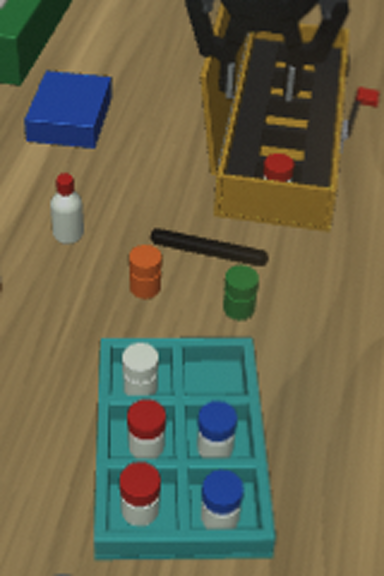

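```bash
python3 -m creep '[{"dp":[37,11,0],"angular":[0,0,-0.02],"fingers":44},{"dp":[74,22,0],"angular":[0,0,-0.04],"fingers":44},{"dp":[111,33,0],"angular":[0,0,-0.06],"fingers":44},{"dp":[148,44,0],"angular":[0,0,-0.08],"fingers":44},{"dp":[180,54,0],"angular":[0,0,-0.1],"fingers":44}]';python3 -m creep '[{"dp":[30,5,10],"angular":[0,0,0],"fingers":44},{"dp":[45,8,30],"angular":[0,0,0],"fingers":44},{"dp":[45,8,50],"angular":[0,0,0],"fingers":44},{"dp":[45,8,50],"angular":[0,0,0],"fingers":44}]';python3 - <<'E'
from h import *
snap('wrist','w18.png')
E
```

```text
clock: 17.97
eef_pos: [540.7, 158.8, 176.6]
tcp_rot: [-3.141, 0.0, 1.82]
contact_force: [-0.1, 0.2, -0.9]
opening: 0.516
clock: 18.3
eef_pos: [534.9, 202.4, 123.1]
tcp_rot: [-3.135, 0.001, 1.821]
contact_force: [-0.9, -0.8, -0.3]
opening: 0.518
```

View pics/w18.png

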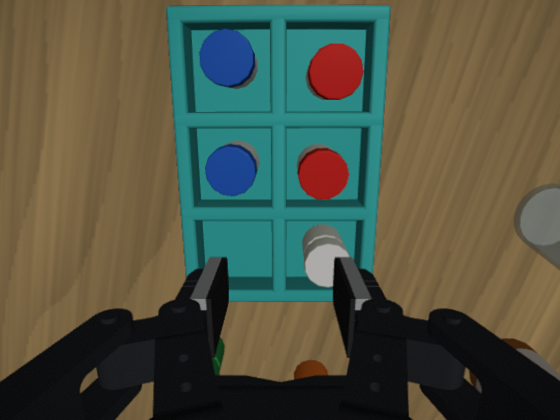

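```bash
python3 - <<'E'
from h import *
c=cam('wrist')
P=plane(c,[(323,174),(335.5,71),(231,171),(227,57)],48); print(P.round(1).tolist())
print(delta([*P[0,:2],35],[np.pi,0,1.826]))
E
```

```text
[[554.6, 237.6, 48.0], [545.1, 295.9, 48.0], [500.4, 225.5, 48.0], [484.3, 288.0, 48.0]]
(array([29.8, 27.4, 89.8]), array([-0.0049,  0.0008, -0.0054]))
```

```bash
python3 -m creep '[{"dp":[15,14,10],"angular":[0,0,0],"fingers":40},{"dp":[29,27,30],"angular":[0,0,0],"fingers":40},{"dp":[29,27,48],"angular":[0,0,0],"fingers":40},{"dp":[29,27,48],"angular":[0,0,0],"fingers":40}]';python3 - <<'E'
from h import *
snap('wrist','w19.png')
print(delta([554.3,236.5,35],[np.pi,0,1.826]))
E
```

```text
clock: 18.68
eef_pos: [555.6, 236.8, 77.1]
tcp_rot: [-3.138, 0.001, 1.82]
contact_force: [-1.0, -0.3, -0.2]
opening: 0.464
(array([ 0.2, -1.3, 43.4]), array([-0.003 ,  0.0007, -0.0062]))
```

View pics/w19.png

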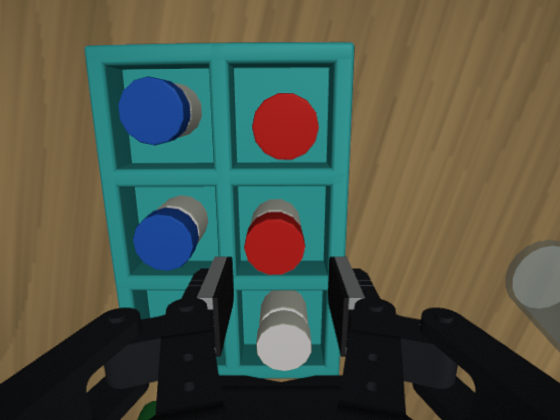

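```bash
python3 -m creep '[{"dp":[0,-1.5,10],"angular":[0,0,0],"fingers":39},{"dp":[0,-1.5,22],"angular":[0,0,0],"fingers":39},{"dp":[0,-1.5,35],"angular":[0,0,0],"fingers":39},{"dp":[0,-1.5,42],"angular":[0,0,0],"fingers":39},{"dp":[0,-1.5,42],"angular":[0,0,0],"fingers":39}]' 40;  python3 -m creep '[{"dp":[0,0,1],"angular":[0,0,0],"fingers":20},{"dp":[0,0,1],"angular":[0,0,0],"fingers":20},{"dp":[0,0,1],"angular":[0,0,0],"fingers":20},{"dp":[0,0,1],"angular":[0,0,0],"fingers":20}]'
```

```text
clock: 19.15
eef_pos: [553.6, 236.9, 35.2]
tcp_rot: [-3.139, 0.0, 1.82]
contact_force: [0.4, 0.1, 0.2]
opening: 0.452
clock: 19.48
eef_pos: [555.2, 237.9, 36.5]
tcp_rot: [3.141, -0.0, 1.821]
contact_force: [1.1, -0.7, -1.0]
opening: 0.342
```

```bash
python3 -m creep '[{"dp":[0,0,-10],"angular":[0,0,0],"fingers":20},{"dp":[0,0,-35],"angular":[0,0,0],"fingers":20},{"dp":[0,0,-70],"angular":[0,0,0],"fingers":20},{"dp":[-15,-6,-105],"angular":[0,0,0],"fingers":20},{"dp":[-45,-18,-125],"angular":[0,0,0.03],"fingers":20}]';  python3 -m creep '[{"dp":[-37,-15,0],"angular":[0,0,0.04],"fingers":20},{"dp":[-74,-30,0],"angular":[0,0,0.08],"fingers":20},{"dp":[-111,-45,0],"angular":[0,0,0.12],"fingers":20},{"dp":[-148,-60,0],"angular":[0,0,0.15],"fingers":20},{"dp":[-185,-76,0],"angular":[0,0,0.17],"fingers":20}]'; python3 - <<'E'
from h import *
print(delta([499.5,-158.5,95],[np.pi,0,1.621]))
E
```

```text
clock: 19.9
eef_pos: [550.8, 192.1, 165.8]
tcp_rot: [3.135, -0.001, 1.794]
contact_force: [2.3, -0.8, -0.2]
opening: 0.342
clock: 20.32
eef_pos: [514.6, -9.0, 162.3]
tcp_rot: [3.14, 0.0, 1.62]
contact_force: [0.9, 0.5, 0.0]
opening: 0.343
(array([-148.5,  -22.4,   67.3]), array([ 0.0017,  0.0001, -0.0014]))
```

```bash
python3 -m creep '[{"dp":[-37,-6,0],"angular":[0,0,0],"fingers":20},{"dp":[-74,-12,0],"angular":[0,0,0],"fingers":20},{"dp":[-111,-18,0],"angular":[0,0,0],"fingers":20},{"dp":[-146,-23,20],"angular":[0,0,0],"fingers":20},{"dp":[-146,-23,50],"angular":[0,0,0],"fingers":20}]';python3 -m creep '[{"dp":[0,0,12],"angular":[0,0,0],"fingers":20},{"dp":[0,0,12],"angular":[0,0,0],"fingers":20},{"dp":[0,0,12],"angular":[0,0,0],"fingers":20}]'; python3 - <<'E'
from h import *
snap('wrist','w20.png')
print(delta([499.5,-158.5,37.5],[np.pi,0,1.621]))
E
```

```text
clock: 20.73
eef_pos: [501.5, -160.4, 114.3]
tcp_rot: [3.134, 0.004, 1.618]
contact_force: [0.7, -0.1, 0.4]
opening: 0.341
clock: 20.98
eef_pos: [499.0, -154.4, 99.5]
tcp_rot: [-3.141, -0.0, 1.621]
contact_force: [0.3, -0.1, -0.0]
opening: 0.345
(array([-4.1, -0.5, 62.7]), array([0.001 , 0.0003, 0.0001]))
```

View pics/w20.png

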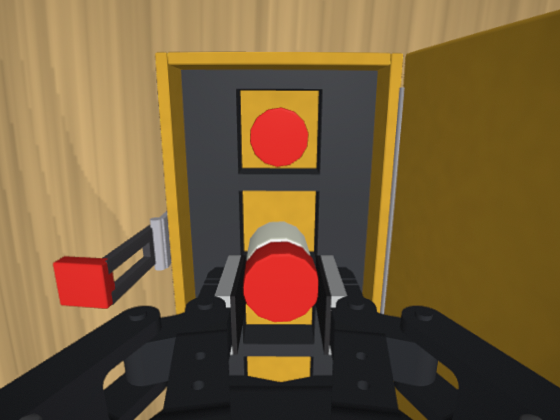

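First red stands upright in its well at (279,137) and the held jar is over the next. I'll lower it now.

```bash
python3 -m creep '[{"dp":[-4,0,10],"angular":[0,0,0],"fingers":20},{"dp":[-4,0,28],"angular":[0,0,0],"fingers":20},{"dp":[-4,0,42],"angular":[0,0,0],"fingers":20},{"dp":[-4,0,54],"angular":[0,0,0],"fingers":20},{"dp":[-4,0,59],"angular":[0,0,0],"fingers":20}]';python3 -m creep '[{"dp":[0,0,2],"angular":[0,0,0],"fingers":20},{"dp":[0,0,4],"angular":[0,0,0],"fingers":20},{"dp":[0,0,4],"angular":[0,0,0],"fingers":20}]'
```

```text
clock: 21.45
eef_pos: [499.3, -158.1, 39.3]
tcp_rot: [-3.141, -0.0, 1.622]
contact_force: [0.6, 0.2, 0.1]
opening: 0.347
clock: 21.7
eef_pos: [499.8, -158.5, 36.8]
tcp_rot: [3.141, 0.0, 1.621]
contact_force: [0.1, -0.1, -0.5]
opening: 0.341
```

```bash
python3 -m creep '[{"dp":[0,0,1.5],"angular":[0,0,0],"fingers":20},{"dp":[0,0,1.5],"angular":[0,0,0],"fingers":20}]'
```

```text
clock: 21.87
eef_pos: [500.0, -158.7, 36.5]
tcp_rot: [3.14, 0.001, 1.621]
contact_force: [-4.9, 0.9, 17.7]
opening: 0.342
```

Contact with the floor (17.7 N up). Releasing and retreating.

```bash
python3 -m creep '[{"dp":[0,0,-1],"angular":[0,0,0],"fingers":44},{"dp":[0,0,-1],"angular":[0,0,0],"fingers":44},{"dp":[0,0,-1],"angular":[0,0,0],"fingers":44},{"dp":[0,0,-20],"angular":[0,0,0],"fingers":44},{"dp":[0,0,-50],"angular":[0,0,0],"fingers":44}]'; python3 -m creep '[{"dp":[0,0,-40],"angular":[0,0,0],"fingers":44},{"dp":[0,0,-80],"angular":[0,0,0],"fingers":44},{"dp":[36,10,-85],"angular":[0,0,-0.05],"fingers":44},{"dp":[72,20,-90],"angular":[0,0,-0.1],"fingers":44},{"dp":[90,25,-90],"angular":[0,0,-0.1],"fingers":44}]';python3 - <<'E'
from h import *
snap('wrist','w21.png')
snap('side','s21.png',(220,130,160,240),2.4)
print(delta([540,240,170],[np.pi,0,1.826]))
E
```

```text
clock: 22.28
eef_pos: [497.4, -157.7, 82.9]
tcp_rot: [-3.137, -0.002, 1.621]
contact_force: [0.4, -0.4, -0.6]
opening: 0.514
clock: 22.7
eef_pos: [521.3, -65.0, 176.6]
tcp_rot: [3.138, 0.0, 1.723]
contact_force: [0.4, 0.9, -0.9]
opening: 0.515
(array([298.4,  65.6,   5.4]), array([ 1.600e-03, -1.000e-04, -1.024e-01]))
```

View pics/w21.png

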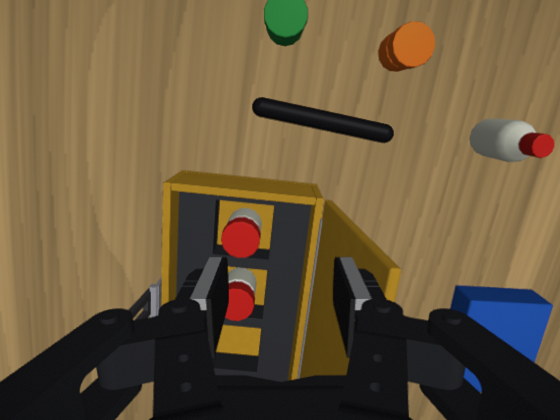

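View pics/s21.png

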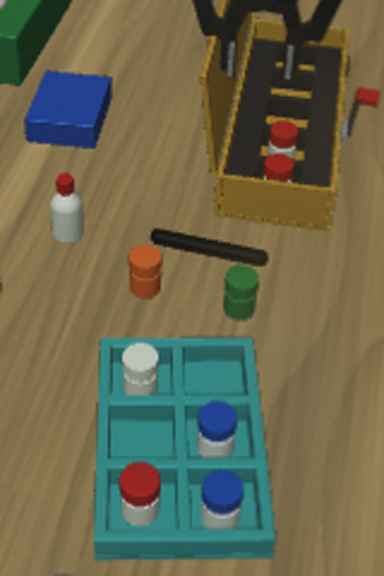

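```bash
python3 -m creep '[{"dp":[38,8,0],"angular":[0,0,-0.02],"fingers":42},{"dp":[76,16,0],"angular":[0,0,-0.04],"fingers":42},{"dp":[114,24,0],"angular":[0,0,-0.06],"fingers":42},{"dp":[152,33,0],"angular":[0,0,-0.08],"fingers":42},{"dp":[190,42,0],"angular":[0,0,-0.102],"fingers":42}]';python3 -m creep '[{"dp":[37,5,10],"angular":[0,0,0],"fingers":42},{"dp":[74,9,25],"angular":[0,0,0],"fingers":42},{"dp":[108,12,40],"angular":[0,0,0],"fingers":42},{"dp":[108,12,50],"angular":[0,0,0],"fingers":42},{"dp":[108,12,50],"angular":[0,0,0],"fingers":42}]';python3 - <<'E'
from h import *
snap('wrist','w22.png')
E
```

```text
clock: 23.22
eef_pos: [532.8, 127.7, 174.4]
tcp_rot: [-3.141, 0.0, 1.823]
contact_force: [0.4, -0.4, -0.2]
opening: 0.488
clock: 23.63
eef_pos: [516.0, 234.7, 122.1]
tcp_rot: [-3.138, 0.001, 1.826]
contact_force: [-0.9, 0.4, -0.8]
opening: 0.494
```

View pics/w22.png

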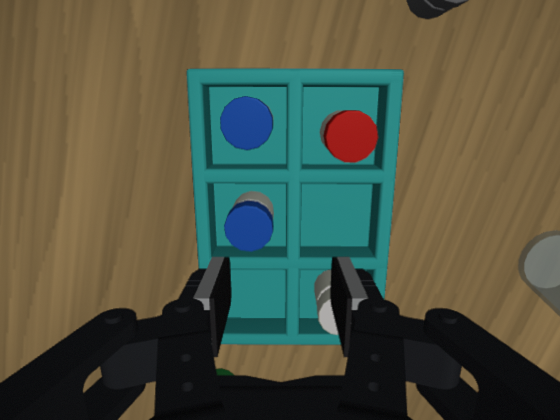

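```bash
python3 - <<'E'
from h import *
c=cam('wrist')
P=plane(c,[(350.5,135.5),(247,122)],48); print(P.round(1).tolist())
print(delta([*P[0,:2],35],[np.pi,0,1.826]))
E
```

```text
[[544.4, 295.5, 48.0], [484.3, 287.8, 48.0]]
(array([52.8, 42.6, 88.1]), array([-0.0029,  0.001 , -0.0018]))
```

```bash
python3 -m creep '[{"dp":[25,20,10],"angular":[0,0,0],"fingers":42},{"dp":[52,42,25],"angular":[0,0,0],"fingers":42},{"dp":[52,42,45],"angular":[0,0,0],"fingers":42},{"dp":[52,42,48],"angular":[0,0,0],"fingers":42},{"dp":[52,42,48],"angular":[0,0,0],"fingers":42}]';python3 - <<'E'
from h import *
snap('wrist','w23.png')
print(delta([544.4,295.3,35],[np.pi,0,1.826]))
E
```

```text
clock: 24.1
eef_pos: [544.7, 293.2, 75.7]
tcp_rot: [-3.138, 0.001, 1.822]
contact_force: [0.5, -0.0, 1.0]
opening: 0.494
(array([ 2. , -0.2, 41.8]), array([-0.0016,  0.0007, -0.0046]))
```

View pics/w23.png

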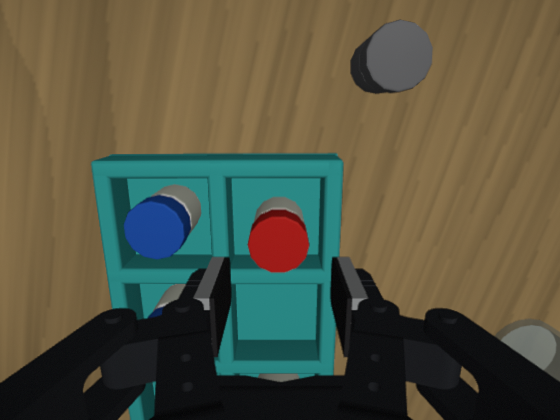

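```bash
python3 -m creep '[{"dp":[1,-0.7,10],"angular":[0,0,0],"fingers":42},{"dp":[1,-0.7,22],"angular":[0,0,0],"fingers":42},{"dp":[1,-0.7,35],"angular":[0,0,0],"fingers":42},{"dp":[1,-0.7,41],"angular":[0,0,0],"fingers":42},{"dp":[1,-0.7,41],"angular":[0,0,0],"fingers":42}]' 40;  python3 -m creep '[{"dp":[0,0,1],"angular":[0,0,0],"fingers":20},{"dp":[0,0,1],"angular":[0,0,0],"fingers":20},{"dp":[0,0,1],"angular":[0,0,0],"fingers":20},{"dp":[0,0,1],"angular":[0,0,0],"fingers":20}]'
```

```text
clock: 24.57
eef_pos: [543.1, 295.2, 33.5]
tcp_rot: [-3.138, 0.001, 1.823]
contact_force: [0.0, -0.3, -0.2]
opening: 0.492
clock: 24.9
eef_pos: [544.7, 296.3, 35.0]
tcp_rot: [3.141, -0.0, 1.823]
contact_force: [0.1, -0.0, 0.2]
opening: 0.342
```

```bash
python3 -m creep '[{"dp":[0,0,-10],"angular":[0,0,0],"fingers":20},{"dp":[0,0,-35],"angular":[0,0,0],"fingers":20},{"dp":[0,0,-70],"angular":[0,0,0],"fingers":20},{"dp":[-15,-6,-105],"angular":[0,0,0],"fingers":20},{"dp":[-50,-18,-120],"angular":[0,0,0.03],"fingers":20}]';  python3 -m creep '[{"dp":[-38,-12,0],"angular":[0,0,0.04],"fingers":20},{"dp":[-76,-24,0],"angular":[0,0,0.08],"fingers":20},{"dp":[-114,-36,0],"angular":[0,0,0.12],"fingers":20},{"dp":[-152,-48,0],"angular":[0,0,0.15],"fingers":20},{"dp":[-190,-60,0],"angular":[0,0,0.17],"fingers":20}]'; python3 - <<'E'
from h import *
print(delta([502.5,-216,95],[np.pi,0,1.621]))
E
```

```text
clock: 25.32
eef_pos: [542.2, 246.6, 160.2]
tcp_rot: [3.133, -0.003, 1.796]
contact_force: [1.8, -0.4, 0.4]
opening: 0.342
clock: 25.73
eef_pos: [522.5, 43.0, 155.8]
tcp_rot: [3.14, -0.0, 1.622]
contact_force: [0.7, -0.0, -0.3]
opening: 0.341
(array([-257.7,  -33.2,   60.7]), array([ 0.0015, -0.    ,  0.0006]))
```

```bash
python3 -m creep '[{"dp":[-38,-5,0],"angular":[0,0,0],"fingers":20},{"dp":[-76,-10,0],"angular":[0,0,0],"fingers":20},{"dp":[-114,-15,0],"angular":[0,0,0],"fingers":20},{"dp":[-152,-20,0],"angular":[0,0,0],"fingers":20},{"dp":[-190,-25,0],"angular":[0,0,0],"fingers":20}]';python3 -m creep '[{"dp":[-35,-4,0],"angular":[0,0,0],"fingers":20},{"dp":[-64,-8,15],"angular":[0,0,0],"fingers":20},{"dp":[-64,-8,40],"angular":[0,0,0],"fingers":20},{"dp":[-64,-8,58],"angular":[0,0,0],"fingers":20},{"dp":[-64,-8,58],"angular":[0,0,0],"fingers":20}]'; python3 - <<'E'
from h import *
snap('wrist','w24.png')
print(delta([502.5,-216,36],[np.pi,0,1.621]))
E
```

```text
clock: 26.15
eef_pos: [507.4, -148.3, 155.8]
tcp_rot: [3.14, 0.0, 1.623]
contact_force: [0.7, -0.1, -1.0]
opening: 0.342
clock: 26.57
eef_pos: [500.8, -210.6, 94.4]
tcp_rot: [-3.138, -0.002, 1.621]
contact_force: [-1.5, -0.1, -0.8]
opening: 0.343
(array([-5.5,  0.6, 59.9]), array([-0.0026, -0.0013,  0.0012]))
```

View pics/w24.png

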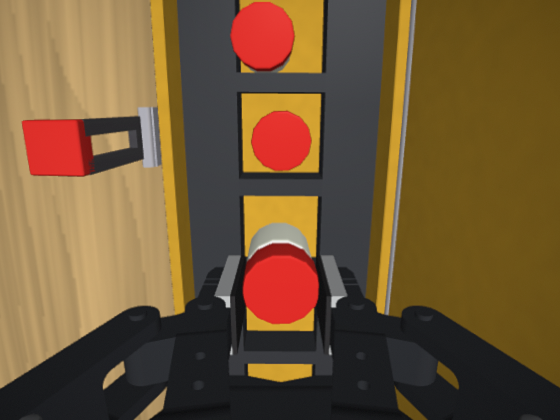

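```bash
python3 -m creep '[{"dp":[-5,0.5,10],"angular":[0,0,0],"fingers":20},{"dp":[-5,0.5,28],"angular":[0,0,0],"fingers":20},{"dp":[-5,0.5,42],"angular":[0,0,0],"fingers":20},{"dp":[-5,0.5,54],"angular":[0,0,0],"fingers":20},{"dp":[-5,0.5,58],"angular":[0,0,0],"fingers":20}]';python3 -m creep '[{"dp":[0,0,2],"angular":[0,0,0],"fingers":20},{"dp":[0,0,3],"angular":[0,0,0],"fingers":20},{"dp":[0,0,3],"angular":[0,0,0],"fingers":20}]'
```

```text
clock: 27.03
eef_pos: [503.7, -215.5, 37.8]
tcp_rot: [-3.141, -0.0, 1.623]
contact_force: [-0.4, 0.3, -1.1]
opening: 0.343
clock: 27.28
eef_pos: [503.9, -215.7, 36.0]
tcp_rot: [3.141, 0.0, 1.623]
contact_force: [-0.8, -0.3, -0.3]
opening: 0.344
```

```bash
python3 -m creep '[{"dp":[0,-0.5,1],"angular":[0,0,0],"fingers":20},{"dp":[0,-0.5,1],"angular":[0,0,0],"fingers":20}]'; python3 -m creep '[{"dp":[0,0,0],"angular":[0,0,0],"fingers":44},{"dp":[0,0,0],"angular":[0,0,0],"fingers":44},{"dp":[0,0,0],"angular":[0,0,0],"fingers":44},{"dp":[0,0,-20],"angular":[0,0,0],"fingers":44},{"dp":[0,0,-50],"angular":[0,0,0],"fingers":44}]'; python3 -m creep '[{"dp":[0,0,-40],"angular":[0,0,0],"fingers":50},{"dp":[0,0,-80],"angular":[0,0,0],"fingers":50},{"dp":[0,0,-120],"angular":[0,0,0.1],"fingers":50},{"dp":[0,0,-160],"angular":[0,0,0.2],"fingers":50},{"dp":[0,0,-180],"angular":[0,0,0.3],"fingers":50}]';python3 - <<'E'
from h import *
snap('wrist','w25.png')
snap('side','s25.png',(220,130,160,240),2.4)
E
```

```text
clock: 27.45
eef_pos: [503.8, -216.0, 35.2]
tcp_rot: [3.14, 0.001, 1.623]
contact_force: [-0.0, -0.0, 1.0]
opening: 0.343
clock: 27.87
eef_pos: [501.6, -215.0, 83.0]
tcp_rot: [-3.137, -0.002, 1.623]
contact_force: [-0.2, -0.8, -0.0]
opening: 0.515
clock: 28.28
eef_pos: [505.1, -216.4, 270.0]
tcp_rot: [3.135, 0.001, 1.318]
contact_force: [1.5, -1.9, -0.7]
opening: 0.583
```

View pics/w25.png

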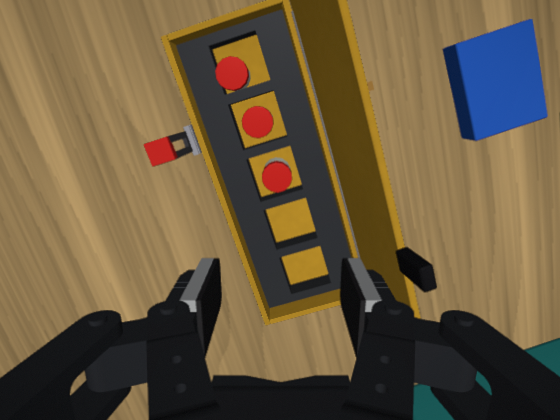

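View pics/s25.png

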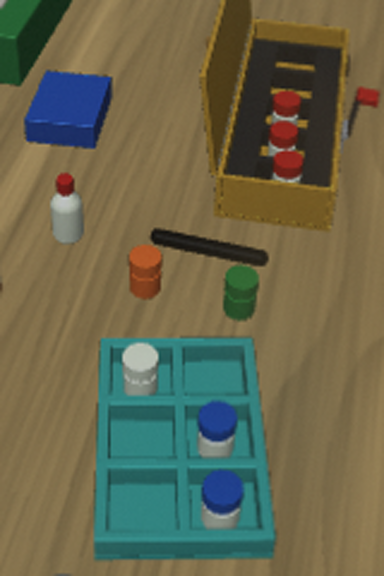

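```bash
python3 - <<'E'
from h import *
c=cam('wrist')
im=cv2.imread('pics/w25.png'); cv2.imwrite('pics/w25c.png',cv2.resize(im[20:220,180:340],None,fx=3.5,fy=3,interpolation=cv2.INTER_CUBIC))
P=plane(c,[(232,72),(258,121.5),(277,177)],49)[:,:2]
y=.05;Rm=np.array([[np.cos(y),-np.sin(y)],[np.sin(y),np.cos(y)]])
print(P.round(1).tolist(), ((P-[502.4,-216])@Rm).round(1).tolist())
E
```

```text
[[490.1, -108.8], [501.7, -158.5], [505.9, -215.6]] [[-6.9, 107.6], [2.2, 57.4], [3.5, 0.2]]
```

View pics/w25c.png

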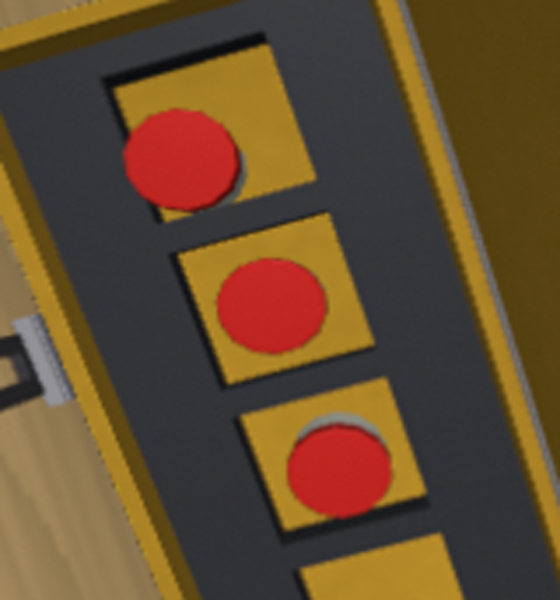

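```bash
python3 -m creep '[{"dp":[-8,22,-3],"angular":[0,0,0.12],"fingers":50},{"dp":[-16,44,-6],"angular":[0,0,0.24],"fingers":50},{"dp":[-24,66,-8],"angular":[0,0,0.36],"fingers":50},{"dp":[-34,89,-8],"angular":[0,0,0.48],"fingers":50},{"dp":[-34,89,-8],"angular":[0,0,0.6],"fingers":50}]'; python3 -m creep '[{"dp":[0,0,0],"angular":[0,0,0.12],"fingers":45},{"dp":[0,0,0],"angular":[0,0,0.24],"fingers":45},{"dp":[0,0,0],"angular":[0,0,0.36],"fingers":45},{"dp":[0,0,0],"angular":[0,0,0.48],"fingers":45},{"dp":[0,0,0],"angular":[0,0,0.6],"fingers":45}]'; python3 -m creep '[{"dp":[0,0,0],"angular":[0,0,0.065],"fingers":45},{"dp":[0,0,0],"angular":[0,0,0.065],"fingers":45},{"dp":[0,0,0],"angular":[0,0,0.065],"fingers":45}]'; python3 - <<'E'
from h import *
snap('wrist','w26.png')
print(delta([583.6,-271.8,187.5],[np.pi,0,0.05]))
E
```

```text
clock: 28.8
eef_pos: [583.9, -272.6, 271.1]
tcp_rot: [3.14, -0.0, 0.718]
contact_force: [-1.1, 0.7, 0.7]
opening: 0.583
clock: 29.22
eef_pos: [580.9, -270.3, 271.0]
tcp_rot: [-3.141, 0.001, 0.119]
contact_force: [-0.5, 0.7, 0.3]
opening: 0.528
clock: 29.47
eef_pos: [580.9, -270.4, 271.4]
tcp_rot: [-3.141, 0.001, 0.061]
contact_force: [-0.7, 0.0, -0.3]
opening: 0.528
(array([ 2.6,  1.6, 84.2]), array([-0.0006,  0.0009,  0.0113]))
```

View pics/w26.png

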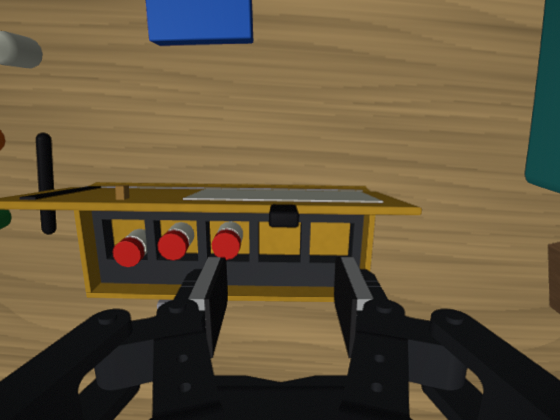

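```bash
python3 -m creep '[{"dp":[2,0,30],"angular":[0,0,0.01],"fingers":45},{"dp":[2.5,0,55],"angular":[0,0,0.01],"fingers":45},{"dp":[2.5,0,72],"angular":[0,0,0.01],"fingers":45},{"dp":[2.5,0,84],"angular":[0,0,0.01],"fingers":45},{"dp":[2.5,0,84],"angular":[0,0,0.01],"fingers":45}]' 40; python3 - <<'E'
from h import *
print(r.sense()['eef_pos'])
snap('wrist','w27.png')
E
```

```text
clock: 29.93
eef_pos: [582.2, -269.7, 185.6]
tcp_rot: [-3.139, 0.004, 0.05]
contact_force: [0.0, -0.4, -0.3]
opening: 0.531
[ 582.21500447 -269.6733873   185.58630062]
```

View pics/w27.png

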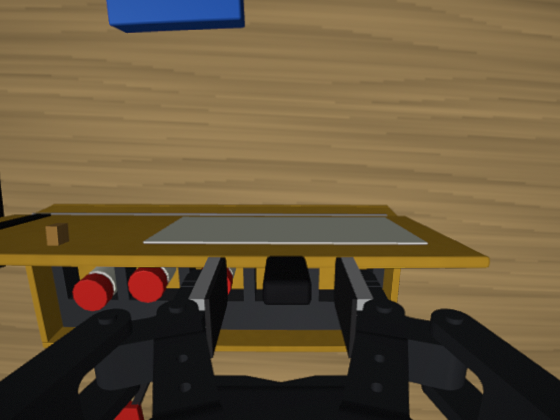

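```bash
python3 -m creep '[{"dp":[0,1.5,0],"angular":[0,0,0],"fingers":8},{"dp":[0,1.5,0],"angular":[0,0,0],"fingers":8},{"dp":[0,1.5,0],"angular":[0,0,0],"fingers":8},{"dp":[0,1.5,0],"angular":[0,0,0],"fingers":8},{"dp":[0,1.5,0],"angular":[0,0,0],"fingers":8}]' 40
```

```text
clock: 30.4
eef_pos: [584.6, -272.0, 190.2]
tcp_rot: [3.141, -0.002, 0.048]
contact_force: [0.7, 2.1, 5.9]
opening: 0.201
```

```bash
python3 -m creep '[{"dp":[-22.7,0,-1.3],"angular":[0,0,0],"fingers":8},{"dp":[-44.5,0,0.8],"angular":[0,0,0],"fingers":8},{"dp":[-65.7,0,6.2],"angular":[0,0,0],"fingers":8},{"dp":[-85.9,0,14.6],"angular":[0,0,0],"fingers":8},{"dp":[-104.6,0,25.9],"angular":[0,0,0],"fingers":8}]';python3 -m creep '[{"dp":[-16.8,0,14.1],"angular":[0,0,0],"fingers":8},{"dp":[-31.3,0,30.4],"angular":[0,0,0],"fingers":8},{"dp":[-43.2,0,48.8],"angular":[0,0,0],"fingers":8},{"dp":[-52.3,0,68.7],"angular":[0,0,0],"fingers":8},{"dp":[-58.2,0,89.8],"angular":[0,0,0],"fingers":8}]'; python3 - <<'E'
from h import *
snap('side','s28.png',(280,110,130,130),4)
E
```

```text
clock: 30.82
eef_pos: [479.5, -276.9, 165.0]
tcp_rot: [3.14, -0.003, 0.048]
contact_force: [-1.2, 4.5, 8.1]
opening: 0.197
clock: 31.23
eef_pos: [418.7, -279.6, 73.0]
tcp_rot: [3.142, 0.002, 0.048]
contact_force: [-6.3, 0.2, 5.6]
opening: 0.195
```

View pics/s28.png

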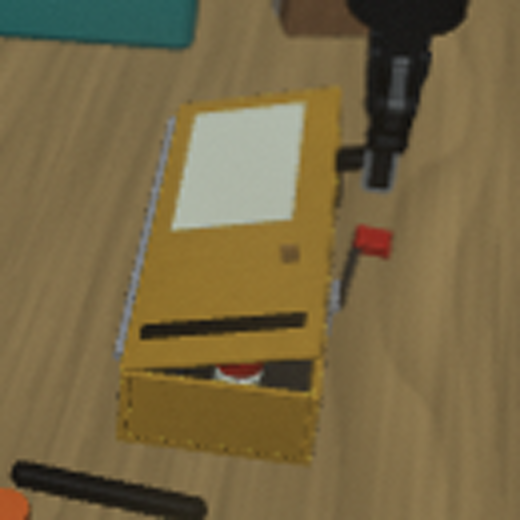

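```bash
python3 -m creep '[{"dp":[-1.5,0,9],"angular":[0,0,0],"fingers":8},{"dp":[-2.2,0,15],"angular":[0,0,0],"fingers":8},{"dp":[-2.7,0,21],"angular":[0,0,0],"fingers":8},{"dp":[-2.9,0,25],"angular":[0,0,0],"fingers":8},{"dp":[-2.9,0,26],"angular":[0,0,0],"fingers":8}]'
```

```text
clock: 31.7
eef_pos: [415.8, -279.7, 46.4]
tcp_rot: [-3.141, 0.004, 0.048]
contact_force: [-12.3, -2.4, 4.9]
opening: 0.192
```

```bash
python3 -m creep '[{"dp":[1,0,1],"angular":[0,0,0],"fingers":8},{"dp":[1,0,2],"angular":[0,0,0],"fingers":8},{"dp":[1,0,2],"angular":[0,0,0],"fingers":8}]'; python3 - <<'E'
from h import *
snap('side','s29.png',(280,110,130,130),4)
E
```

```text
clock: 31.95
eef_pos: [415.8, -279.6, 44.5]
tcp_rot: [-3.14, 0.006, 0.049]
contact_force: [-15.8, -6.3, 3.2]
opening: 0.196
```

View pics/s29.png

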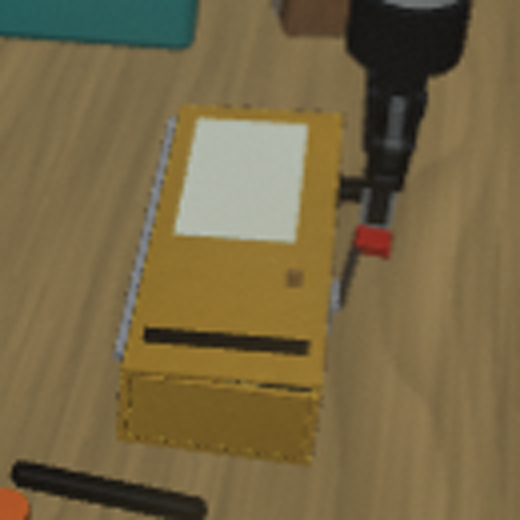

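```bash
python3 -m creep '[{"dp":[0,0,0],"angular":[0,0,0],"fingers":45},{"dp":[0,0,0],"angular":[0,0,0],"fingers":45},{"dp":[0,0,0],"angular":[0,0,0],"fingers":45},{"dp":[0,0,-25],"angular":[0,0,0],"fingers":45},{"dp":[0,0,-55],"angular":[0,0,0],"fingers":45}]'; python3 -m creep '[{"dp":[20,-10,-3],"angular":[0,0,0],"fingers":0},{"dp":[40,-40,-3],"angular":[0,0,0],"fingers":0},{"dp":[40,-40,-3],"angular":[0,0,0],"fingers":0},{"dp":[40,-40,-3],"angular":[0,0,0],"fingers":0},{"dp":[40,-40,-3],"angular":[0,0,0],"fingers":0}]'; python3 - <<'E'
from h import *
print(delta([455,-240,62],[np.pi,0,0.05]))
snap('wrist','w30.png')
E
```

```text
clock: 32.42
eef_pos: [418.2, -278.9, 99.0]
tcp_rot: [-3.139, 0.003, 0.048]
contact_force: [1.0, -0.6, 0.2]
opening: 0.53
clock: 32.83
eef_pos: [457.3, -237.8, 102.9]
tcp_rot: [3.141, 0.0, 0.049]
contact_force: [-1.3, 0.5, -0.7]
opening: 0.002
(array([-2.4,  2.1, 40.9]), array([ 0.0002,  0.0001, -0.0009]))
```

View pics/w30.png

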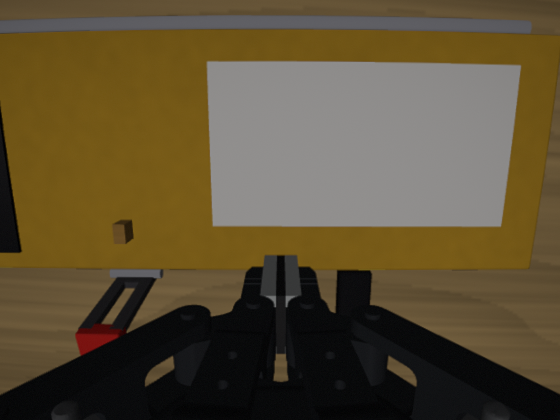

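Press the lid gently with the shut fingertips to make sure it is home.

```bash
python3 -m creep '[{"dp":[0,0,15],"angular":[0,0,0],"fingers":0},{"dp":[0,0,28],"angular":[0,0,0],"fingers":0},{"dp":[0,0,36],"angular":[0,0,0],"fingers":0},{"dp":[0,0,39],"angular":[0,0,0],"fingers":0},{"dp":[0,0,41],"angular":[0,0,0],"fingers":0}]';python3 -m creep '[{"dp":[0,0,1],"angular":[0,0,0],"fingers":0},{"dp":[0,0,2],"angular":[0,0,0],"fingers":0},{"dp":[0,0,2],"angular":[0,0,0],"fingers":0}]'
```

```text
clock: 33.3
eef_pos: [456.6, -238.2, 61.4]
tcp_rot: [-3.141, 0.001, 0.047]
contact_force: [-0.8, -1.0, 1.5]
opening: -0.002
clock: 33.55
eef_pos: [457.5, -238.1, 60.2]
tcp_rot: [3.141, -0.001, 0.048]
contact_force: [0.4, 0.3, 0.4]
opening: -0.002
```

```bash
python3 -m creep '[{"dp":[0,0,1],"angular":[0,0,0],"fingers":0},{"dp":[0,0,1],"angular":[0,0,0],"fingers":0},{"dp":[0,0,1],"angular":[0,0,0],"fingers":0}]';python3 -m creep '[{"dp":[0,0,1],"angular":[0,0,0],"fingers":0},{"dp":[0,0,1],"angular":[0,0,0],"fingers":0},{"dp":[0,0,1],"angular":[0,0,0],"fingers":0}]'
```

```text
clock: 33.8
eef_pos: [457.7, -238.1, 60.0]
tcp_rot: [3.141, -0.001, 0.048]
contact_force: [-3.4, 0.8, 10.9]
opening: 0.0
clock: 34.05
eef_pos: [457.7, -238.2, 59.8]
tcp_rot: [3.141, -0.001, 0.048]
contact_force: [-6.7, 2.0, 22.5]
opening: 0.004
```

```bash
python3 -m creep '[{"dp":[0,0,-20],"angular":[0,0,0],"fingers":0},{"dp":[0,0,-55],"angular":[0,0,0],"fingers":20},{"dp":[0,0,-90],"angular":[0,0,0],"fingers":45},{"dp":[-20,-30,-95],"angular":[0,0,0],"fingers":45},{"dp":[-45,-65,-95],"angular":[0,0,0],"fingers":45}]'; python3 -m creep '[{"dp":[-10,-12,0],"angular":[0,0,0],"fingers":45},{"dp":[-10,-12,0],"angular":[0,0,0],"fingers":45},{"dp":[-10,-12,0],"angular":[0,0,0],"fingers":45},{"dp":[-10,-12,0],"angular":[0,0,0],"fingers":45}]'; python3 - <<'E'
from h import *
print(delta([405.9,-160.3,92.1],[np.pi,0,0.048]))
snap('wrist','w31.png')
snap('side','s31.png',(280,110,130,130),4)
E
```

```text
clock: 34.47
eef_pos: [413.3, -177.7, 156.0]
tcp_rot: [3.138, -0.007, 0.046]
contact_force: [0.6, 0.5, -0.2]
opening: 0.52
clock: 34.8
eef_pos: [400.7, -165.2, 153.5]
tcp_rot: [3.141, -0.002, 0.048]
contact_force: [-0.0, 0.0, -0.3]
opening: 0.526
(array([ 5.3, -4.7, 61.4]), array([ 0.001 , -0.0019,  0.0002]))
```

View pics/w31.png

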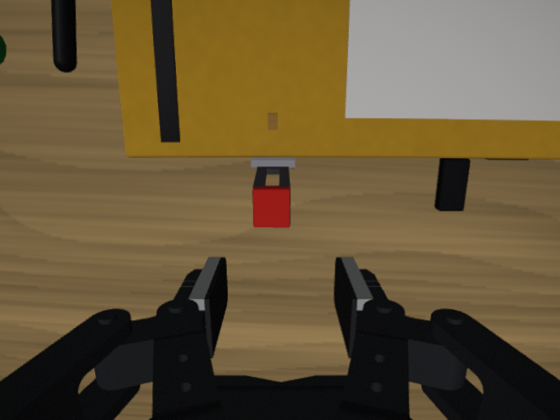

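View pics/s31.png

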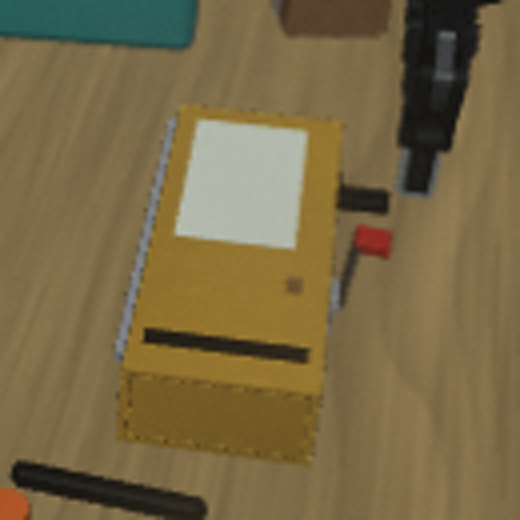

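Lid is fully shut, with the catch at wrist (272,121) bare and the hasp lip at (272,207) leaning off the front. Now to pinch the lip.

```bash
python3 -m creep '[{"dp":[5,-4.5,20],"angular":[0,0,0],"fingers":45},{"dp":[5,-4.5,45],"angular":[0,0,0],"fingers":45},{"dp":[5,-4.5,61],"angular":[0,0,0],"fingers":45},{"dp":[5,-4.5,61],"angular":[0,0,0],"fingers":45},{"dp":[5,-4.5,61],"angular":[0,0,0],"fingers":10}]' 30;  python3 -m creep '[{"dp":[0,0,0],"angular":[0,0,0],"fingers":10},{"dp":[0,0,0],"angular":[0,0,0],"fingers":10},{"dp":[0,0,0],"angular":[0,0,0],"fingers":10},{"dp":[0,0,0],"angular":[0,0,0],"fingers":10}]'; python3 - <<'E'
from h import *
snap('wrist','w32.png')
E
```

```text
clock: 35.32
eef_pos: [404.2, -160.2, 91.3]
tcp_rot: [-3.141, 0.002, 0.047]
contact_force: [-0.9, 0.5, -0.6]
opening: 0.402
clock: 35.65
eef_pos: [405.0, -160.2, 92.6]
tcp_rot: [3.141, -0.002, 0.048]
contact_force: [0.0, 0.7, 0.6]
opening: 0.218
```

View pics/w32.png

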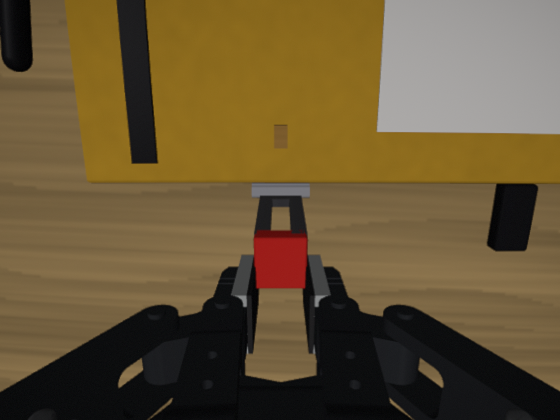

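```bash
python3 -m creep '[{"dp":[3.9,0,-2.7],"angular":[0,0,0],"fingers":10},{"dp":[17.3,0,-8.2],"angular":[0,0,0],"fingers":10},{"dp":[31.7,0,-9.6],"angular":[0,0,0],"fingers":10},{"dp":[45.9,0,-6.6],"angular":[0,0,0],"fingers":10},{"dp":[58.5,0,0.3],"angular":[0,0,0],"fingers":10}]';  python3 -m creep '[{"dp":[7,0,6.7],"angular":[0,0,0],"fingers":10},{"dp":[12.6,0,14.6],"angular":[0,0,0],"fingers":10},{"dp":[14.8,0,18.9],"angular":[0,0,0],"fingers":10},{"dp":[16.5,0,23.4],"angular":[0,0,0],"fingers":10},{"dp":[16.5,0,23.4],"angular":[0,0,0],"fingers":10}]'; python3 - <<'E'
from h import *
snap('wrist','w33.png')
E
```

```text
clock: 36.12
eef_pos: [463.0, -157.4, 92.3]
tcp_rot: [3.141, 0.001, 0.048]
contact_force: [-5.0, -0.9, 3.6]
opening: 0.216
clock: 36.53
eef_pos: [482.0, -156.6, 68.8]
tcp_rot: [3.141, -0.004, 0.048]
contact_force: [4.9, 1.4, 5.0]
opening: 0.215
```

View pics/w33.png

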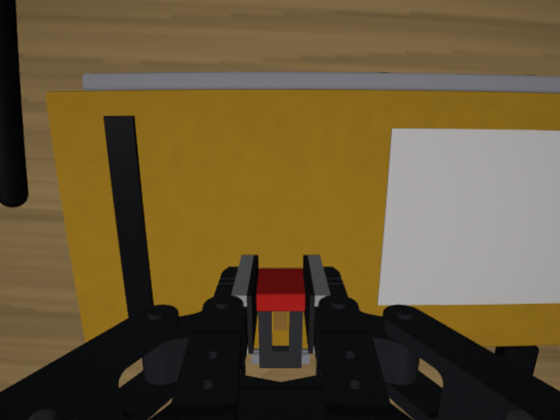

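```bash
python3 -m creep '[{"dp":[0,0,1],"angular":[0,0,0],"fingers":10},{"dp":[0,0,1],"angular":[0,0,0],"fingers":45},{"dp":[0,0,1],"angular":[0,0,0],"fingers":45},{"dp":[0,0,1],"angular":[0,0,0],"fingers":45},{"dp":[0,0,-25],"angular":[0,0,0],"fingers":45}]';python3 -m creep '[{"dp":[0,0,-15],"angular":[0,0,0],"fingers":0},{"dp":[0,0,-15],"angular":[0,0,0],"fingers":0},{"dp":[0,0,-15],"angular":[0,0,0],"fingers":0},{"dp":[0,0,-15],"angular":[0,0,0],"fingers":0},{"dp":[0,0,-15],"angular":[0,0,0],"fingers":0}]'
```

```text
clock: 37.0
eef_pos: [476.1, -155.4, 90.0]
tcp_rot: [-3.139, 0.007, 0.048]
contact_force: [-0.5, 0.0, -0.1]
opening: 0.526
clock: 37.42
eef_pos: [478.5, -156.1, 107.3]
tcp_rot: [-3.141, 0.001, 0.048]
contact_force: [0.1, 0.1, -1.0]
opening: -0.004
```

```bash
python3 -m creep '[{"dp":[1.5,0.5,8],"angular":[0,0,0],"fingers":0},{"dp":[1.5,0.5,16],"angular":[0,0,0],"fingers":0},{"dp":[1.5,0.5,21],"angular":[0,0,0],"fingers":0},{"dp":[1.5,0.5,23],"angular":[0,0,0],"fingers":0},{"dp":[1.5,0.5,24],"angular":[0,0,0],"fingers":0}]';python3 -m creep '[{"dp":[0,0,1],"angular":[0,0,0],"fingers":0},{"dp":[0,0,1],"angular":[0,0,0],"fingers":0},{"dp":[0,0,1],"angular":[0,0,0],"fingers":0}]'
```

```text
clock: 37.83
eef_pos: [480.1, -156.6, 83.2]
tcp_rot: [-3.141, 0.002, 0.048]
contact_force: [-0.3, 0.2, 0.4]
opening: -0.007
clock: 38.08
eef_pos: [480.8, -156.8, 83.3]
tcp_rot: [3.141, -0.0, 0.048]
contact_force: [-0.1, -0.4, 0.0]
opening: 0.002
```

```bash
python3 -m creep '[{"dp":[0,0,1],"angular":[0,0,0],"fingers":0},{"dp":[0,0,1.5],"angular":[0,0,0],"fingers":0},{"dp":[0,0,1.5],"angular":[0,0,0],"fingers":0}]';python3 -m creep '[{"dp":[0,0,1],"angular":[0,0,0],"fingers":0},{"dp":[0,0,1],"angular":[0,0,0],"fingers":0}]'
```

```text
clock: 38.33
eef_pos: [481.2, -157.0, 82.7]
tcp_rot: [3.141, -0.001, 0.048]
contact_force: [-2.8, 0.8, 11.4]
opening: -0.002
clock: 38.5
eef_pos: [481.3, -157.0, 82.3]
tcp_rot: [3.141, -0.001, 0.048]
contact_force: [-5.1, 2.7, 21.6]
opening: 0.004
```

```bash
python3 -m creep '[{"dp":[0,0,-15],"angular":[0,0,0],"fingers":0},{"dp":[0,0,-50],"angular":[0,0,0],"fingers":0},{"dp":[0,0,-90],"angular":[0,0,0],"fingers":0},{"dp":[-20,0,-130],"angular":[0,0,0],"fingers":0},{"dp":[-50,0,-160],"angular":[0,0,0],"fingers":0}]';python3 -m creep '[{"dp":[-30,0,-20],"angular":[0,0,0],"fingers":0},{"dp":[-60,0,-20],"angular":[0,0,0],"fingers":0},{"dp":[-60,0,-20],"angular":[0,0,0],"fingers":0},{"dp":[-60,0,-20],"angular":[0,0,0],"fingers":0}]'; python3 - <<'E'
from h import *
snap('wrist','w40.png'); snap('side','s40.png'); snap('scene','c40.png',(120,120,300,180),2.6)
E
```

```text
clock: 38.92
eef_pos: [435.3, -159.5, 241.0]
tcp_rot: [3.14, -0.004, 0.049]
contact_force: [0.7, -0.3, 0.2]
opening: 0.001
clock: 39.25
eef_pos: [372.7, -162.1, 258.6]
tcp_rot: [3.141, -0.002, 0.047]
contact_force: [1.1, 0.3, 0.2]
opening: 0.001
```

View pics/w40.png

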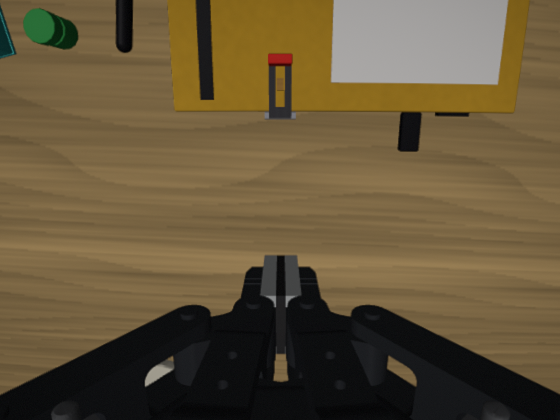

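View pics/s40.png

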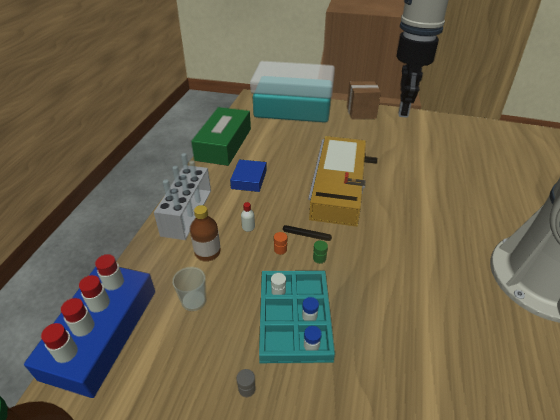

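View pics/c40.png

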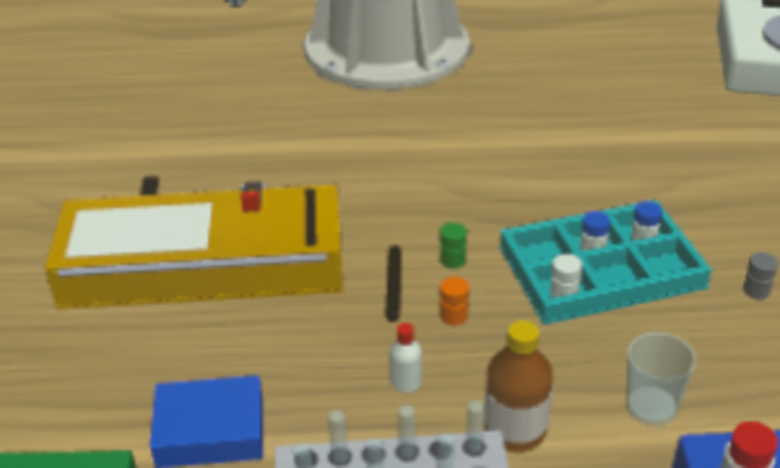

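```bash
python3 - <<'E'
from h import *
im=cv2.imread('pics/w40.png'); a=cv2.resize(im[70:160,370:530],None,fx=4.5,fy=4.5,interpolation=cv2.INTER_CUBIC)
cv2.imwrite('pics/z1.png',a); c=cam('wrist'); print(plane(c,[(436,115),(468,115)],50).round(0).tolist())
im=cv2.imread('pics/s40.png'); cv2.imwrite('pics/z2.png',cv2.resize(im[125:230,300:390],None,fx=5,fy=5,interpolation=cv2.INTER_CUBIC))
E
```

```text
[[445.0, -304.0, 50.0], [446.0, -334.0, 50.0]]
```

View pics/z1.png

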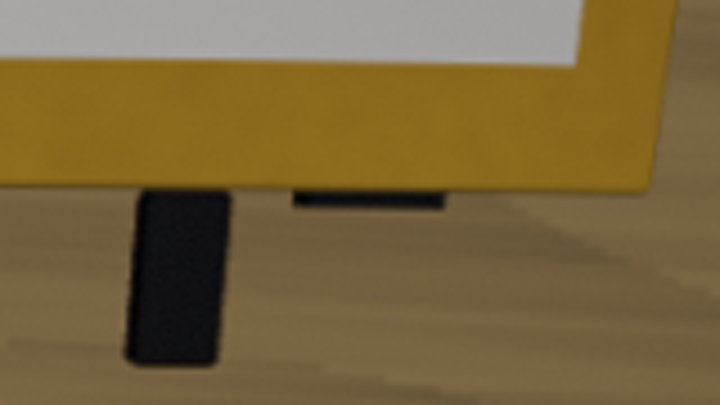

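View pics/z2.png

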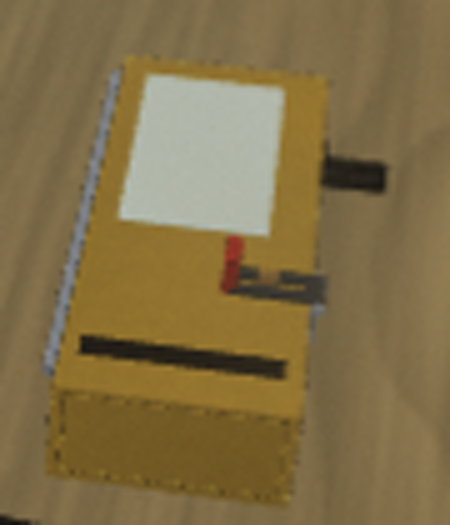

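```bash
python3 -c "
from rig import r
print(r.sign_off(), r.sense()['clock'])"
```

```text
the job is handed in; nothing more can be done
the job is handed in; nothing more can be done
```

The kit is restocked and the job was handed in at about 39 s on the robot's clock; `sign_off` gave no verdict.

**What I did:** I swung the hasp back to about 1.9 rad, then opened the lid to about 1.7 rad, where it stood by itself. The one white-capped jar went from the case to the empty bin compartment. The three red-capped jars went from the bin into the case wells at y = +116, +58 and 0. Then I shut the lid, and only after that swung the hasp down over the catch.

**Last checks:**
- **Lid:** pressing its top met a firm stop at z = 60 mm, which is its shut height.
- **Hasp:** pressing the lip met a firm stop at about 83 mm, its flat height, and the catch shows through the slot.
- **Jars in the bin:** the white jar stands in its own compartment, and both blue jars are where they started.
- **Jars in the case:** just before I shut the lid, all three reds stood upright in separate wells.
- **Other things on the bench:** the final pictures show no visible change.

**Disagreements:**
- **First red jar:** after I placed it, it had shifted about 7–8 mm toward a corner of its well. The picture showed it still upright and inside, so I left it.
- **Lid after closing with the tab:** one picture still showed a thin dark line at its edge. I pressed the lid home before closing the hasp.
- **Dark strip on the case front:** it showed up in the last close views. I took it for trim hidden in the earlier views, but did not confirm that.

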